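# Take the seed-tin pile apart and put each piece on its place

### The arm

A 6-joint arm with a two-finger parallel gripper is mounted at the origin on the work surface. World frame = base frame: x ahead of the robot, y to its left, z up, the work surface at z = 0. Lengths are in m, angles in rad, forces in N, time in s.
With the tool pointing down it reaches from about 0.375 to 0.9 m from the base axis. Payload 3.1 kg.
Tool frame: the origin (TCP) lies at the very end of the fingers, on their centre line; the grasp point (between the pads) lies 19 mm behind it (hold_point_z is the x of the grasp point in the tool frame, in m); x points along the fingers, z is the direction in which the jaws open and shut, and the axes are right-handed (so a half turn about x gives the same grasp; the last joint's range is limited). The gripper opens to 85 mm and grips with 20 to 120 N. Pads are 22 mm wide; open, the fingers measure 114 mm over their backs; the gripper's body (76 mm by 85 mm) begins 54 mm behind the grasp point. The pads swing forward as they close: fully open they stand 13 mm farther back than shut.
Start: joints at [1.101, 0.527, 1.433, -0, 1.181, -0.178], TCP at [0.179, 0.599, 0.231] pointing down, gripper open.
Joint ranges: [-3.08, 3.08], [-0.75, 2.2], [0.22, 2.44], [-1.43, 4.57], [0, 2.65], [-2.85, 2.85]. Speed limits (rad/s): [2.79, 2.79, 3.14, 3.14, 3.14, 3.14].

### API

Orientations are given as a unit quaternion [w, x, y, z].
In Python, from plant import observe, get_image, camera_model, finish_job, hold_point_z gives the robot as it stands.
- The arm moves only by the tool play_rows, never from a script. Its arguments are lists of equal length, an entry for each row: "delta_pos": the shift along the tool's x, y, z in m, a list of three; "delta_rot": the turn, a rotation vector about the tool's x, y, z in degrees, a list of three; "jaw": the finger opening in m, from 0 to 0.0854. A call has exactly 5 rows; each row is the pose to reach, as a shift and turn from the pose commanded when the call began, along the tool's axes at that moment; what a row does not reach only later rows make up. A row lasts 1/8 s, in which the tool goes at most 62.5 mm and 10.7 degrees, less where a joint would pass 70% of its speed; a pose out of reach is approached as far as the arm can. A call with a gripper value outside its range is refused whole. The fingers move at their own pace and stop on an object; "force" is the grip in N (left out, the last holds). Time passes only in rows, so rows that repeat a pose let the fingers close, or fill a call up. It gives the time, the measured TCP pose, the force and the opening at its end, in the units of the state.
- observe(): the state, without advancing time (a new reading comes with each control period).
- get_image(name): name is "scene" or "side" or "wrist"; returns the picture (420x560x3 uint8, red, green, blue); there is no depth.
- camera_model(name): a dict with "fx", "fy", "cx", "cy" (pixels), "dist" ([k1, k2, p1, p2, k3] as OpenCV has them; the pictures are not rectified), "camera_from_world" (4x4, takes a point from world to camera coordinates); the wrist camera has in their place "hand_eye" (4x4, takes a point from camera to tool coordinates, whose origin is the TCP and whose axes are the tool frame's). Camera axes: x right, y up, looking along -z (the intrinsics and any distortion apply to the point x, -y, -z); pixel columns grow to the right and rows downward; lengths in m; the calibration is good to about 2 mm. A picture is of the moment at which its call begins: read the wrist's pose just before it. camera_model takes no time and is no camera call.
- finish_job(): hands the job in, once; it reports no verdict.
The state is a dict: "time_s": time; "joint_pos": joint angles; "qd": joint speeds; "joint_torque": joint torques, N m; "ee_pos": TCP position; "tool_rot": TCP orientation; "force": force on the tool from outside, world axes, zero at the start; "wrist_torque": the same for the moment, N m; "opening": opening from 0.0 (shut) to 1.0 (fully open).
Only numpy, scipy, OpenCV 4.12 (cv2) and the standard library are available. Lean on these libraries where they do the work, as an engineer would, in place of code of your own. Each camera call takes 0.05 s, during which the arm holds its last target.

### The job

Take the pile apart from the top down, setting each piece straight on its own place, upright and let go: nest the little clay pot in the matching clay pot on the white saucer, put the red square tin in the middle of the square slate tile with its edges in line with the tile's, the green round tin in the middle of the round cork mat, and the yellow long tin flat and lengthwise in the middle of the blue drip tray. The black square pot and the white narrow-necked jar do not match anything: leave them where they stand, and let nothing tip over.

Things in the scene. Friction and masses are not known exactly. Their poses are not given: they have to be found in the camera images.
- clay_pot: Loose little unglazed brown clay pot, open at the top, on top of the pile. Round and tapered: 30 mm across at the foot, 46 mm across at the rim, 48 mm high, walls 3.5 mm, floor 5 mm. Origin: centre of its underside, z up. Nested in its twin it wedges with its rim about 25 mm above the twin's rim.
- square_tin: Loose closed red square tin with a thin steel seam line, 52 x 52 mm and 32 mm high, second from the top of the pile: it stands on the round tin and carries the clay pot. Its corners overhang the round tin a little. Origin: centre of its underside; x and y square to its sides, z up.
- round_tin: Loose closed green round tin with a thin steel seam line, 66 mm across and 38 mm high, third from the top: it stands on the long tin and carries the square tin. Origin: centre of its underside, z up.
- long_tin: Loose closed yellow long tin with a thin steel seam line, 156 mm long (its x), 64 mm wide (its y), 34 mm high, the lowest of the pile, flat on the bench. Origin: centre of its underside, z up.
- saucer_pot: Fixed: a brown clay pot of the same shape and size as the loose one (inside 39 mm across at the mouth, tapering), open upwards, standing on a white saucer 66 mm across and 6 mm high. Its rim is 54 mm above the bench. Origin: centre of the saucer's underside, on the bench, z up.
- slate_tile: Fixed dark grey square tile, 80 x 80 mm, 8 mm high, flat on the bench. Origin: centre of its underside; x and y square to its sides, z up.
- cork_mat: Fixed round tan cork mat, 92 mm across, 5 mm high, flat on the bench. Origin: centre of its underside, z up.
- drip_tray: Fixed blue rectangular drip tray, outside 180 mm long (its x) and 88 mm wide (its y), with a low lip: walls 4 mm thick, lip 10 mm above the bench, floor 4 mm above the bench; inside 172 x 80 mm. Origin: centre of its underside, on the bench, z up.
- nursery_pot: Bystander: loose black plastic square open pot, 54 x 54 mm, 50 mm high. Origin: centre of its underside, z up.
- narrow_jar: Bystander: loose white ceramic jar, round, belly 60 mm across, narrow neck 34 mm across with a dark mouth, 56 mm high. Origin: centre of its underside, z up.
Things that resemble listed ones, but are neither listed nor needed, are in the scene too. Of the things like the long_tin, leave any that is pink; of the rest the smaller one is meant.

How it is judged:
By the outcome, as a careful person would: the job done as asked, in the order asked, and still so for the second after the job is handed in, with the robot touching nothing.
It also fails if it takes over 120 s, if anything falls off the work surface, if the arm or the gripper's body presses on something with over 40 N, if the wrist force passes 120 N, or if a joint passes its speed limit or range.

## Working session

There is one attempt and no reset: what is moved stays moved. The work goes in short steps, Python scripts to look and compute and a tool call to move; the robot and the scene stay as the last step left them, time stands still between calls to the robot, and variables do not carry over. Pictures are saved under pics/ and viewed, and the job is handed in when it is done.

Besides the shell and the picture viewer there is one more tool, called after "Call:" as name(argument=value, ...) on one line, values as JSON. play_rows: Moves the arm, as the interface text tells. Its arguments: {"type":"object","properties":{"delta_pos":{"type":"array","items":{"type":"array","items":{"type":"number"}}},"delta_rot":{"type":"array","items":{"type":"array","items":{"type":"number"}}},"jaw":{"type":"array","items":{"type":"number"}},"force":{"type":"number"}},"required":["delta_pos","delta_rot","jaw"]}

```bash
ls; mkdir -p pics; python3 - <<'E'
from plant import *
import cv2, json
o=observe(); print(o)
for n in ["scene","side","wrist"]:
    im=get_image(n); cv2.imwrite(f"pics/{n}0.png",im[:,:,::-1]); print(n,camera_model(n))
print(hold_point_z if not callable(hold_point_z) else hold_point_z())
E
```

```text
pics
{'time_s': 0.0, 'joint_pos': array([ 1.10152539e+00,  5.28457151e-01,  1.43392922e+00, -1.68124475e-06,
        1.18140671e+00, -1.78483668e-01]), 'qd': array([ 2.78194332e-04, -1.39654684e-03, -2.14420234e-03, -1.53381982e-05,
        2.14960187e-03, -5.23628816e-04]), 'joint_torque': array([ 7.66469766e-04, -4.42358816e+01, -1.78026563e+01, -1.56487649e-04,
        8.10240948e-03, -1.23237271e-06]), 'ee_pos': array([0.17881744, 0.59810896, 0.23033061]), 'tool_rot': array([ 0.56646863, -0.42263037,  0.56786129,  0.42193651]), 'force': array([-0.46996537,  0.27375623,  1.38804687]), 'wrist_torque': array([0.00634338, 0.03555686, 0.01481911]), 'opening': 0.9989603792688897}
scene {'fx': 392.3621693821019, 'fy': 392.3621693821019, 'cx': 278.4114929761117, 'cy': 213.72586790274073, 'dist': array([-0.05749444,  0.        ,  0.        ,  0.        ,  0.        ]), 'camera_from_world': array([[-0.47451447,  0.88022529, -0.00628181,  0.23963422],
       [-0.67157706, -0.35740387,  0.64903522,  0.23993812],
       [ 0.56905207,  0.31219532,  0.76073242, -1.19781677],
       [ 0.        
[... 349 characters left out ...]
1152557, -0.23288616],
       [-0.57457008, -0.57314937,  0.58426793, -1.17910148],
       [ 0.        ,  0.        ,  0.        ,  1.        ]])}
wrist {'fx': 366.89357905795094, 'fy': 366.89357905795094, 'cx': 281.67808325052704, 'cy': 206.5501184092769, 'dist': array([-0.00433393,  0.        ,  0.        ,  0.        ,  0.        ]), 'hand_eye': array([[-1.34373290e-04,  3.20596235e-01, -9.47215939e-01,
        -1.43247677e-01],
       [ 4.18756000e-04,  9.47215883e-01,  3.20596157e-01,
         8.14467670e-02],
       [ 9.99999903e-01, -3.53572798e-04, -2.61532112e-04,
         2.85416267e-04],
       [ 0.00000000e+00,  0.00000000e+00,  0.00000000e+00,
         1.00000000e+00]])}
-0.0187
```

View pics/scene0.png

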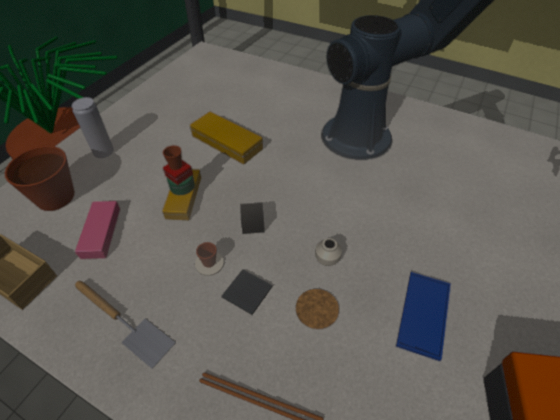

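View pics/side0.png

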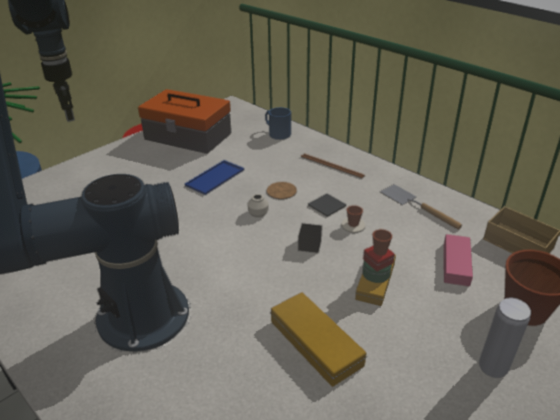

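View pics/wrist0.png

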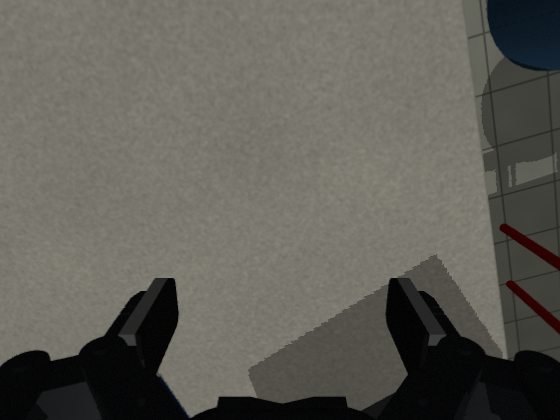

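The pile is in the scene view around (178,185), and in the side view around (378,265). The pink tin and the big yellow tin are decoys. Next I'll set up helpers and take measurements.

```bash
cat > h.py <<'E'
import numpy as np, cv2
from scipy.spatial.transform import Rotation as R
from plant import *
def Rq(q): return R.from_quat([q[1],q[2],q[3],q[0]])
F=np.diag([1,-1,-1.])
class Cam:
    def __init__(s,name,state=None):
        m=camera_model(name); s.K=np.array([[m['fx'],0,m['cx']],[0,m['fy'],m['cy']],[0,0,1]]); s.d=np.array(m['dist'])
        if 'camera_from_world' in m: T=np.array(m['camera_from_world'])
        else:
            st=state or observe(); W=np.eye(4); W[:3,:3]=Rq(st['tool_rot']).as_matrix(); W[:3,3]=st['ee_pos']
            T=np.linalg.inv(W@np.array(m['hand_eye']))
        s.R=F@T[:3,:3]; s.t=F@T[:3,3]; s.c=-s.R.T@s.t
    def proj(s,P):
        P=np.atleast_2d(np.array(P,float)); return cv2.projectPoints(P,cv2.Rodrigues(s.R)[0],s.t,s.K,s.d)[0].reshape(-1,2)
    def ray(s,uv):
        u=cv2.undistortPoints(np.array(uv,float).reshape(-1,1,2),s.K,s.d).reshape(-1,2)
        v=np.c_[u,np.ones(len(u))]@s.R; return v/np.linalg.norm(v,axis=1,keepdims=True)
    def plane(s,uv,z):
        v=s.ray(uv); return s.c+v*((z-s.c[2])/v[:,2])[:,None]
def tri(c1,p1,c2,p2):
    A=np.zeros((3,3));b=np.zeros(3)
    for c,p in((c1,p1),(c2,p2)):
        v=c.ray(p)[0];M=np.eye(3)-np.outer(v,v);A+=M;b+=M@c.c
    return np.linalg.solve(A,b)
def mask(im,h0,h1,s0=80,v0=20,s1=255,v1=255):
    hsv=cv2.cvtColor(im,cv2.COLOR_RGB2HSV)
    m=cv2.inRange(hsv,(h0,s0,v0),(h1,s1,v1)); return m
def show(im,name,box=None,k=1,g=2.0):
    x0,y0,x1,y1=box or (0,0,im.shape[1],im.shape[0])
    c=(255*(im[y0:y1,x0:x1]/255.)**(1/g)).astype(np.uint8)
    c=cv2.resize(c,None,fx=k,fy=k,interpolation=cv2.INTER_CUBIC); cv2.imwrite("pics/"+name+".png",c[:,:,::-1])
E
python3 - <<'E'
from h import *
a=cv2.imread("pics/scene0.png")[:,:,::-1];b=cv2.imread("pics/side0.png")[:,:,::-1]
show(a,"sc_z",(150,130,350,330),3,1.7); show(b,"si_z",(230,130,490,320),3,1.7)
E
```

```text
(no output)
```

View pics/sc_z.png

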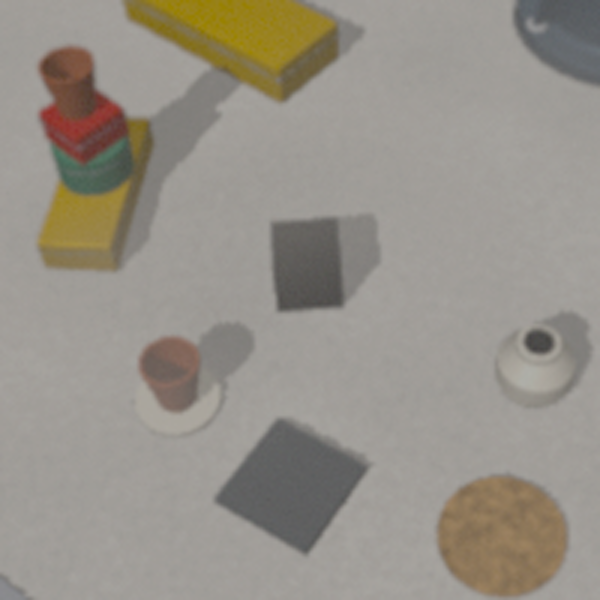

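View pics/si_z.png

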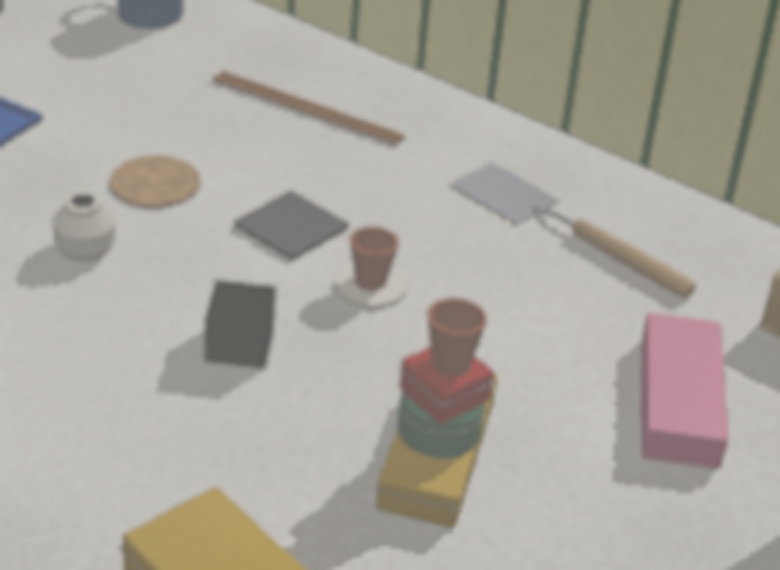

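```bash
python3 - <<'E'
from h import *
S=Cam("scene");D=Cam("side")
f=lambda x,y:[150+x/3,130+y/3]; g=lambda x,y:[230+x/3,130+y/3]
def p(n,v):print(n,np.round(v,4).tolist())
p("pot rim",tri(S,f(68,66),D,g(457,317)))
p("sq tin top corners S",S.plane([f(45,118),f(83,148),f(127,120)],.104))
p("long tin top S",S.plane([f(40,242),f(117,248),f(152,122)],.034))
p("long tin top D",D.plane([g(379,487),g(459,499),g(495,378)],.034))
p("saucer pot rim",tri(S,f(170,360),D,g(374,243)))
p("slate S",S.plane([f(283,418),f(368,463),f(306,552),f(215,498)],.008))
p("slate D",D.plane([g(291,191),g(348,226),g(291,259),g(233,225)],.008))
p("cork",S.plane([f(503,535)],.005)); p("corkD",D.plane([g(155,181)],.005))
p("black top",tri(S,f(307,220),D,g(246,284)))
p("jar",tri(S,f(540,340),D,g(83,200)))
p("tray",S.plane([[414,275],[450,281],[438,355],[398,345]],.01))
E
```

```text
pot rim [0.4505, -0.3152, 0.1488]
sq tin top corners S [[0.4727, -0.3315, 0.104], [0.486, -0.282, 0.104], [0.4433, -0.2703, 0.104]]
long tin top S [[0.5398, -0.3022, 0.034], [0.5151, -0.2421, 0.034], [0.3799, -0.3044, 0.034]]
long tin top D [[0.368, -0.319, 0.034], [0.3996, -0.3705, 0.034], [0.5345, -0.3088, 0.034]]
saucer pot rim [0.5954, -0.1311, 0.0511]
slate S [[0.5764, -0.0483, 0.008], [0.5801, 0.0263, 0.008], [0.6618, 0.0225, 0.008], [0.6567, -0.056, 0.008]]
slate D [[0.6583, 0.0186, 0.008], [0.6504, -0.0606, 0.008], [0.5714, -0.0564, 0.008], [0.5747, 0.0201, 0.008]]
cork [[0.5846, 0.1364, 0.005]]
corkD [[0.5805, 0.1319, 0.005]]
black top [0.4472, -0.1047, 0.0719]
jar [0.4553, 0.1021, 0.0568]
tray [[0.4137, 0.2927, 0.01], [0.3916, 0.368, 0.01], [0.569, 0.3855, 0.01], [0.5854, 0.3099, 0.01]]
```

```bash
cat >> h.py <<'E'
def move(pos,yaw=None,st=None):
    """shift in tool axes + rotvec deg to reach TCP pos, tool x down, jaw axis (tool z) at yaw (mod 180)"""
    st=st or observe(); Rw=Rq(st['tool_rot']); d=Rw.inv().apply(np.array(pos)-st['ee_pos'])
    z=Rw.apply([0,0,1]); y0=np.degrees(np.arctan2(z[1],z[0]))
    if yaw is None: yaw=y0
    out=[]
    for k in(-180,0,180):
        a=np.radians(yaw+k); Z=np.array([np.cos(a),np.sin(a),0]);X=np.array([0,0,-1.]);Y=np.cross(Z,X)
        out.append((Rw.inv()*R.from_matrix(np.c_[X,Y,Z])).as_rotvec()*180/np.pi)
    out=min(out,key=np.linalg.norm)
    return np.round(d*1000,1),np.round(out,2)
def stat(st=None):
    st=st or observe(); Rw=Rq(st['tool_rot']); z=Rw.apply([0,0,1]); x=Rw.apply([1,0,0])
    print("t %.2f"%st['time_s'],"pos",np.round(st['ee_pos']*1000,1),"jawyaw %.2f"%np.degrees(np.arctan2(z[1],z[0])),"xdir",np.round(x,3),"F",np.round(st['force'],1),"open %.1f"%(st['opening']*85.4),"q",np.round(st['joint_pos'],2))
E
python3 - <<'E'
from h import *
stat(); print(Rq(observe()['tool_rot']).as_matrix().round(3))
print(move([.45,-.31,.33]))
E
```

```text
t 0.15 pos [178.9 598.3 230.5] jawyaw 73.34 xdir [-0.001 -0.002 -1.   ] F [ 0.3  0.4 -0. ] open 85.2 q [ 1.1   0.53  1.43 -0.    1.18 -0.18]
[[-0.001 -0.958  0.287]
 [-0.002  0.287  0.958]
 [-1.     0.    -0.002]]
(array([ -98.3, -520.1, -792.6]), array([-0.  , -0.1 , -0.02]))
```

```bash
python3 - <<'E'
from h import *
print(move([.32,.46,.33],73))
E
```

```text
(array([ -99.4, -174.8,  -92.2]), array([ 0.34, -0.1 , -0.02]))
```

Call:
play_rows(delta_pos=[[-0.025, -0.044, -0.023], [-0.05, -0.088, -0.046], [-0.075, -0.131, -0.069], [-0.1, -0.175, -0.092], [-0.1, -0.23, -0.115]], delta_rot=[[0, 0, 0], [0, 0, 0], [0, 0, 0], [0, 0, 0], [0, 0, 0]], jaw=[0.085, 0.085, 0.085, 0.085, 0.085])

```text
time_s: 0.78
ee_pos: [0.368, 0.4224, 0.3337]
tool_rot: [0.569, -0.423, 0.565, 0.423]
force: [1.1, 0.2, 0.9]
opening: 0.994
```

```bash
python3 - <<'E'
from h import *
stat()
print(move([.49,.32,.33],73))
E
```

```text
t 0.78 pos [368.  422.4 333.7] jawyaw 73.41 xdir [ 0.004  0.003 -1.   ] F [1.1 0.2 0.9] open 84.9 q [ 0.65  0.33  1.47  0.    1.34 -0.63]
(array([   3.8, -146.2,  -63.3]), array([0.41, 0.24, 0.15]))
```

Call:
play_rows(delta_pos=[[0, -0.04, -0.017], [0.002, -0.08, -0.034], [0.003, -0.12, -0.051], [0.003, -0.146, -0.063], [0.003, -0.146, -0.063]], delta_rot=[[0, 0, 0], [0, 0, 0], [0, 0, 0], [0, 0, 0], [0, 0, 0]], jaw=[0.085, 0.085, 0.085, 0.085, 0.085])

```text
time_s: 1.4
ee_pos: [0.4897, 0.3189, 0.3278]
tool_rot: [0.568, -0.421, 0.568, 0.421]
force: [0.1, 0.8, 0.8]
opening: 0.996
```

```bash
cat >> h.py <<'E'
import pickle
def snap(name,g=1.7):
    st=observe(); im=get_image("wrist"); cv2.imwrite(f"pics/{name}_raw.png",im[:,:,::-1]); show(im,name,g=g)
    pickle.dump(st,open(f"pics/{name}.pkl","wb")); return st,im
def load(name):
    st=pickle.load(open(f"pics/{name}.pkl","rb")); return Cam("wrist",st),cv2.imread(f"pics/{name}_raw.png")[:,:,::-1]
E
python3 - <<'E'
from h import *
stat(); st,im=snap("w1")
E
```

```text
t 1.40 pos [489.7 318.9 327.8] jawyaw 73.15 xdir [-0.001 -0.    -1.   ] F [0.1 0.8 0.8] open 85.0 q [ 0.39  0.38  1.41 -0.    1.35 -0.89]
```

View pics/w1.png

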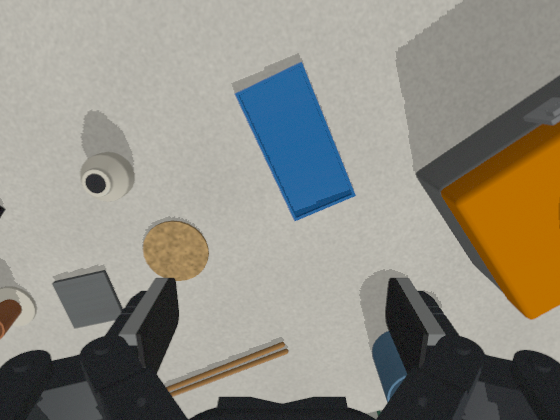

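Tray is at about (295,140), cork at (176,250), and slate at (88,299). The jar is at (105,175), with a toolbox to the right of the tray. I'll fit these now.

```bash
cat >> h.py <<'E'
def big(m,near=None):
    m=cv2.morphologyEx(m,cv2.MORPH_OPEN,np.ones((3,3),np.uint8))
    cs,_=cv2.findContours(m,cv2.RETR_EXTERNAL,cv2.CHAIN_APPROX_NONE)
    if near is not None:
        cs=[c for c in cs if cv2.pointPolygonTest(c,tuple(map(float,near)),False)>=0]
    return max(cs,key=cv2.contourArea).reshape(-1,2).astype(float)
def rect(c,P,z,sub=None):
    w=c.plane(P,z)[:,:2]; (x,y),(a,b),t=cv2.minAreaRect((w*1000).astype(np.float32))
    return np.round([x,y,a,b,t],2)
def circ(c,P,z):
    w=c.plane(P,z)[:,:2]*1000; A=np.c_[2*w,np.ones(len(w))]; s=np.linalg.lstsq(A,(w**2).sum(1),rcond=None)[0]
    return np.round([s[0],s[1],2*np.sqrt(s[2]+s[0]**2+s[1]**2)],2)
E
python3 - <<'E'
from h import *
c,im=load("w1")
hsv=cv2.cvtColor(im,cv2.COLOR_RGB2HSV)
for p in [(295,140),(176,250),(88,299),(70,260)]: print(p,hsv[p[1],p[0]],im[p[1],p[0]])
m=mask(im,100,125,120,20); P=big(m,(295,140)); print("tray",rect(c,P,.010),rect(c,P,.0))
m=mask(im,8,25,90,40); P=big(m,(176,250)); print("cork",circ(c,P,.005), cv2.boundingRect(P.astype(int)))
g=cv2.cvtColor(im,cv2.COLOR_RGB2GRAY); m=((g<75)&(g>30)).astype(np.uint8)*255; P=big(m,(88,299)); print("slate",rect(c,P,.008), cv2.boundingRect(P.astype(int)))
print(c.plane([[105,175],[417,175],[395,45],[97,182]],.05))
E
```

```text
(295, 140) [108 228 112] [ 12  53 112]
(176, 250) [ 17 160 142] [142 103  53]
(88, 299) [90 15 51] [48 51 51]
(70, 260) [ 26  25 144] [144 142 130]
tray [490.34 339.88 179.62  87.57   7.5 ] [492.04 339.81 183.52  89.47   7.5 ]
cork [582.48 135.84  90.61] (143, 221, 66, 60)
slate [618.6  -14.81  79.24  79.06  86.55] (53, 272, 68, 56)
[[0.45023054 0.11354883 0.05      ]
 [0.55664383 0.46540752 0.05      ]
 [0.41039998 0.46810657 0.05      ]
 [0.45524698 0.10072449 0.05      ]]
```

Call:
play_rows(delta_pos=[[0, -0.021, -0.056], [0, -0.042, -0.112], [0, -0.063, -0.168], [0, -0.084, -0.224], [0, -0.106, -0.28]], delta_rot=[[0, 0, 0], [0, 0, 0], [0, 0, 0], [0, 0, 0], [0, 0, 0]], jaw=[0.085, 0.085, 0.085, 0.085, 0.085])

```text
time_s: 2.08
ee_pos: [0.5088, 0.0216, 0.3285]
tool_rot: [0.567, -0.423, 0.567, 0.423]
force: [0.3, 0.9, -0.7]
opening: 0.995
```

Call:
play_rows(delta_pos=[[0, -0.021, -0.056], [0, -0.042, -0.112], [0, -0.042, -0.112], [0, -0.042, -0.112], [0, -0.042, -0.112]], delta_rot=[[0, 0, 0], [0, 0, 0], [0, 0, 0], [0, 0, 0], [0, 0, 0]], jaw=[0.085, 0.085, 0.085, 0.085, 0.085])

```text
time_s: 2.7
ee_pos: [0.5174, -0.0954, 0.3283]
tool_rot: [0.567, -0.423, 0.567, 0.423]
force: [0.1, -0.4, 1.3]
opening: 0.997
```

```bash
python3 - <<'E'
from h import *
stat(); st,im=snap("w2")
E
```

```text
t 2.70 pos [517.4 -95.4 328.3] jawyaw 73.49 xdir [-0.     0.001 -1.   ] F [ 0.1 -0.4  1.3] open 85.2 q [-0.4   0.29  1.55  0.    1.31 -1.68]
```

View pics/w2.png

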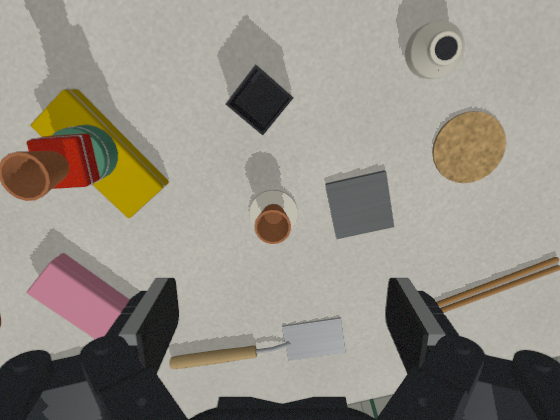

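Saucer pot rim is around (273,225), slate at (359,205), cork at (469,147), and the pile around (80,150). I'll measure each.

```bash
python3 - <<'E'
from h import *
c,im=load("w2")
m=mask(im,8,25,90,40); P=big(m,(469,147)); print("cork",circ(c,P,.005))
g=cv2.cvtColor(im,cv2.COLOR_RGB2GRAY); m=((g<75)&(g>20)).astype(np.uint8)*255
P=big(m,(359,205)); print("slate",rect(c,P,.008),cv2.boundingRect(P.astype(int)))
show(im,"w2a",(230,170,330,260),6,1.7); show(im,"w2b",(0,80,180,230),4,1.7)
hsv=cv2.cvtColor(im,cv2.COLOR_RGB2HSV)
for p in [(273,240),(255,207),(270,210),(40,190),(60,160),(85,150)]: print(p,hsv[p[1],p[0]])
E
```

```text
cork [582.61 134.74  90.83]
slate [617.19 -16.02  80.06  81.63  86.62] (326, 170, 68, 69)
(273, 240) [  9 205  51]
(255, 207) [ 24  39 156]
(270, 210) [ 10 195  97]
(40, 190) [  9 206  52]
(60, 160) [ 10 223  40]
(85, 150) [  0 104  49]
```

View pics/w2a.png

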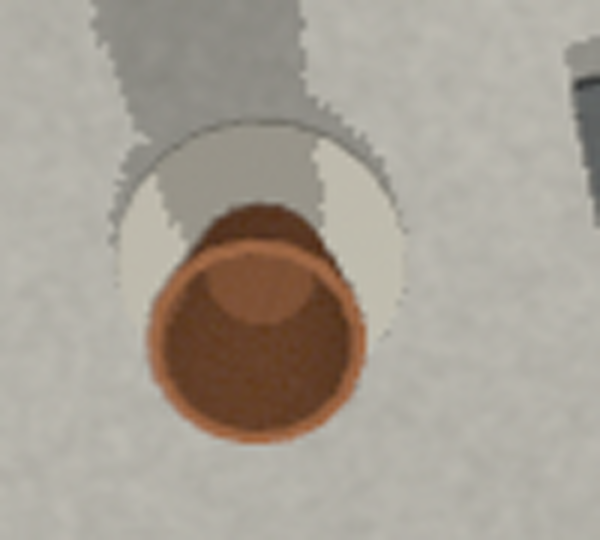

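View pics/w2b.png

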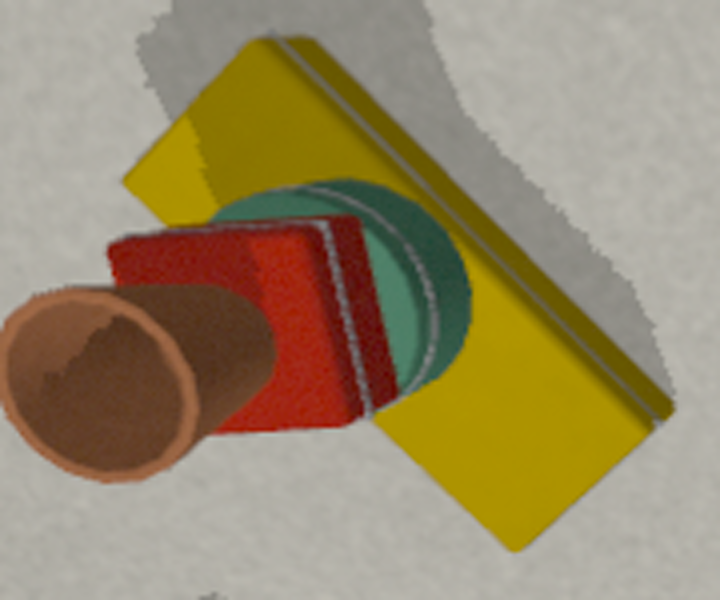

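```bash
python3 - <<'E'
from h import *
c,im=load("w2")
rim=np.array([[148,342],[367,342],[257,239],[258,445]])/6+[230,170]
print("rim",(c.plane(rim,.054)*1000).round(1), circ(c,rim,.054))
print("potrim",(c.plane([[24.3,176.2]],.152)*1000).round(1))
k=np.array([[108,248],[322,225],[368,418]])/4+[0,80]
w=c.plane(k,.104)*1000; print(w.round(1)); d=np.diff(w,axis=0); print(np.hypot(*d[:,:2].T),np.degrees(np.arctan2(d[:,1],d[:,0])))
k=np.array([[123,182],[255,40],[655,428],[517,552]])/4+[0,80]
w=c.plane(k,.034)*1000; print(w.round(1),w.mean(0)); d=np.diff(w,axis=0); print(np.hypot(*d[:,:2].T),np.degrees(np.arctan2(d[:,1],d[:,0])))
print(move([.45,-.313,.30],73))
E
```

```text
rim [[ 590.8 -151.1   54. ]
 [ 603.5 -108.2   54. ]
 [ 575.8 -123.3   54. ]
 [ 619.2 -136.2   54. ]] [ 597.49 -129.75   44.97]
potrim [[ 450.1 -315.5  152. ]]
[[ 421.  -331.9  104. ]
 [ 431.1 -278.   104. ]
 [ 479.6 -288.9  104. ]]
[54.90904438 49.74397564] [ 79.411315   -12.72126142]
[[ 401.4 -367.6   34. ]
 [ 376.5 -311.9   34. ]
 [ 515.4 -246.4   34. ]
 [ 541.  -304.2   34. ]] [ 458.59252148 -307.52693512   34.        ]
[ 60.99042524 153.55312126  63.18354292] [114.08307702  25.26302037 -66.14566221]
(array([  28.3,    2.9, -227.7]), array([ 0.5 ,  0.02, -0.02]))
```

Call:
play_rows(delta_pos=[[0.007, 0, -0.057], [0.014, 0.001, -0.114], [0.021, 0.002, -0.171], [0.028, 0.003, -0.228], [0.028, 0.003, -0.228]], delta_rot=[[0.5, 0, 0], [0.5, 0, 0], [0.5, 0, 0], [0.5, 0, 0], [0.5, 0, 0]], jaw=[0.085, 0.085, 0.085, 0.085, 0.085])

```text
time_s: 3.38
ee_pos: [0.4488, -0.3175, 0.2997]
tool_rot: [0.569, -0.419, 0.57, 0.419]
force: [0.4, 1.6, -0.8]
opening: 0.994
```

```bash
python3 - <<'E'
from h import *
stat(); st,im=snap("w3")
E
```

```text
t 3.38 pos [ 448.8 -317.5  299.7] jawyaw 72.64 xdir [-0.001 -0.    -1.   ] F [ 0.4  1.6 -0.8] open 84.9 q [-0.82  0.35  1.54 -0.    1.26 -2.09]
```

View pics/w3.png

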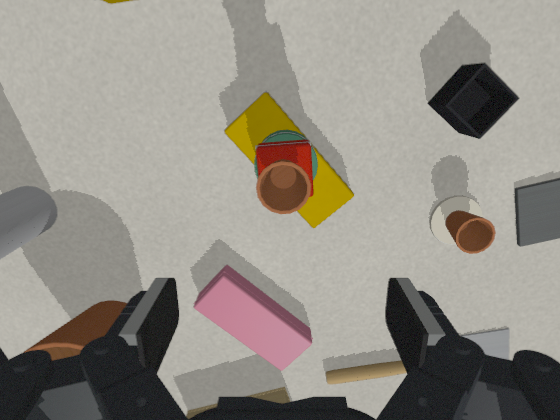

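The pot rim is at (285,188) and the square tin's top is just above it at (285,165).

```bash
python3 - <<'E'
from h import *
c,im=load("w3"); show(im,"w3a",(210,80,370,240),4,1.7)
g=im.astype(int); m=mask(im,4,14,120,35); 
print([cv2.boundingRect(x) for x in cv2.findContours(m,0,1)[0] if cv2.contourArea(x)>100])
E
```

```text
[(25, 301, 102, 60), (446, 211, 49, 43), (256, 159, 57, 55)]
```

View pics/w3a.png

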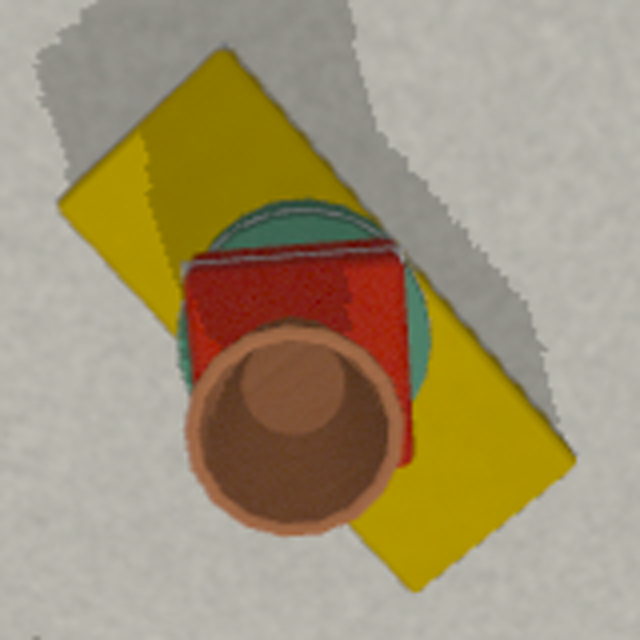

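```bash
python3 - <<'E'
from h import *
c,im=load("w3"); f=lambda k:np.array(k)/4+[210,80]
r=f([[187,430],[405,430],[296,322],[296,536]]); print("pot",circ(c,r,.152))
w=c.plane(f([[190,270],[400,254],[410,463]]),.104)*1000; print(w.round(1)); d=np.diff(w,axis=0); print(np.hypot(*d[:,:2].T),np.degrees(np.arctan2(d[:,1],d[:,0])), (w[0]+w[2])/2)
w=c.plane(f([[178,330],[430,330],[305,208]]),.072)*1000; print("round edge",w.round(1))
w=c.plane(f([[60,205],[223,48],[574,460],[416,591]]),.034)*1000; print(w.round(1),w.mean(0)); d=np.diff(w,axis=0); print(np.hypot(*d[:,:2].T),np.degrees(np.arctan2(d[:,1],d[:,0])))
r=np.array([[459,236],[495,236],[477,218],[477,254]]); print(c.plane([[475,235.5]],.054)*1000)
E
```

```text
pot [ 450.18 -315.61   45.26]
[[ 418.8 -331.3  104. ]
 [ 429.8 -283.9  104. ]
 [ 478.9 -295.4  104. ]]
[48.62011889 50.47920179] [ 77.02493579 -13.18255089] [ 448.88270901 -313.35114018  104.        ]
round edge [[ 437.  -342.8   72. ]
 [ 456.3 -281.1   72. ]
 [ 417.2 -302.6   72. ]]
[[ 401.  -367.7   34. ]
 [ 375.2 -312.    34. ]
 [ 514.5 -250.1   34. ]
 [ 540.3 -305.2   34. ]] [ 457.75525102 -308.74551669   34.        ]
[ 61.37571057 152.44704141  60.80040206] [114.91804602  23.95412962 -64.85454348]
[[ 596.53361927 -130.22550567   54.        ]]
```

```bash
python3 - <<'E'
from h import *
print(move([.4502,-.3156,.127],77))
E
```

```text
(array([ 1.729e+02, -1.100e+00, -1.000e-01]), array([-4.26,  0.06, -0.04]))
```

```bash
python3 - <<'E'
from h import *
for i in range(4):
    stat(); get_image("side")
E
```

```text
t 3.42 pos [ 449.3 -315.4  299.9] jawyaw 72.74 xdir [-0.     0.001 -1.   ] F [-0.4  0.3  0.1] open 85.1 q [-0.82  0.35  1.54  0.    1.26 -2.09]
t 3.48 pos [ 449.6 -314.1  300.1] jawyaw 72.85 xdir [-0.     0.001 -1.   ] F [ 0.4 -0.7 -0.1] open 84.8 q [-0.81  0.35  1.54  0.    1.26 -2.09]
t 3.52 pos [ 449.9 -313.5  300.3] jawyaw 72.92 xdir [-0.     0.001 -1.   ] F [-0.4  0.4 -0. ] open 85.1 q [-0.81  0.35  1.54  0.    1.26 -2.09]
t 3.58 pos [ 450.1 -313.2  300.5] jawyaw 72.97 xdir [ 0.     0.001 -1.   ] F [ 0.6 -0.2 -0.9] open 84.8 q [-0.81  0.35  1.54  0.    1.26 -2.09]
```

```bash
python3 - <<'E'
from h import *
stat();snap("w4"); c,im=load("w4"); show(im,"w4a",(210,80,370,240),4,1.7)
E
```

```text
t 3.62 pos [ 450.2 -313.2  300.6] jawyaw 72.99 xdir [ 0.  0. -1.] F [-0.5  0.3  0.2] open 85.2 q [-0.81  0.35  1.54  0.    1.26 -2.09]
```

View pics/w4a.png

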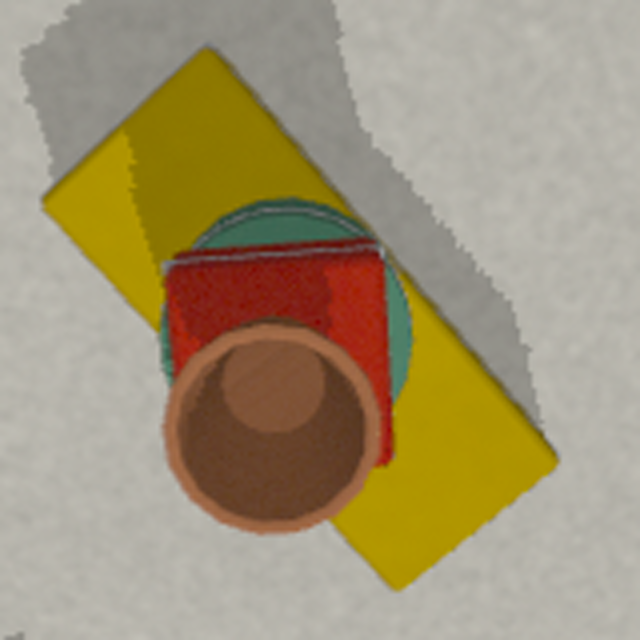

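```bash
python3 - <<'E'
from h import *
c,im=load("w4"); f=lambda k:np.array(k)/4+[210,80]
r=f([[164,428],[383,428],[273.5,320],[273.5,534]]); print("pot",circ(c,r,.152))
w=c.plane(f([[170,268],[382,252],[392,465]]),.104)*1000; print(w.round(1)); d=np.diff(w,axis=0); print(np.hypot(*d[:,:2].T),np.degrees(np.arctan2(d[:,1],d[:,0])), (w[0]+w[2])/2)
w=c.plane(f([[42,202],[207,46],[556,462],[399,591]]),.034)*1000; print(w.round(1),w.mean(0)); d=np.diff(w,axis=0); print(np.hypot(*d[:,:2].T),np.degrees(np.arctan2(d[:,1],d[:,0])))
S=Cam("scene");D=Cam("side")
print(move([.4502,-.3155,.127],77))
E
```

```text
pot [ 450.11 -315.65   45.47]
[[ 418.8 -331.5  104. ]
 [ 429.6 -283.5  104. ]
 [ 479.8 -295.2  104. ]]
[49.19505596 51.56926479] [ 77.32146271 -13.10449797] [ 449.27599437 -313.33210215  104.        ]
[[ 400.7 -368.2   34. ]
 [ 375.  -312.    34. ]
 [ 515.  -250.4   34. ]
 [ 540.7 -305.1   34. ]] [ 457.86744843 -308.91755086   34.        ]
[ 61.7780968  153.01602181  60.44975887] [114.64409937  23.75444992 -64.87010087]
(array([173.6,  -0.6,  -2.1]), array([-4.  ,  0.01,  0.01]))
```

Call:
play_rows(delta_pos=[[0.02, -0.0006, -0.002], [0.07, -0.0006, -0.002], [0.12, -0.0006, -0.002], [0.16, -0.0006, -0.002], [0.1735, -0.0006, -0.002]], delta_rot=[[-4, 0, 0], [-4, 0, 0], [-4, 0, 0], [-4, 0, 0], [-4, 0, 0]], jaw=[0.085, 0.085, 0.085, 0.085, 0.085])

```text
time_s: 4.3
ee_pos: [0.449, -0.3151, 0.1249]
tool_rot: [0.554, -0.438, 0.554, 0.441]
force: [-0.9, 0.1, 0.4]
opening: 0.994
```

```bash
python3 - <<'E'
from h import *
stat();snap("w5"); stat()
E
```

```text
t 4.30 pos [ 449.  -315.1  124.9] jawyaw 76.94 xdir [-0.003  0.003 -1.   ] F [-0.9  0.1  0.4] open 84.8 q [-0.82  0.58  1.72  0.    0.85 -2.16]
t 4.35 pos [ 449.  -315.4  124.6] jawyaw 76.92 xdir [-0.003  0.003 -1.   ] F [-0.2 -0.2 -0.3] open 84.9 q [-0.82  0.58  1.72  0.    0.85 -2.16]
```

View pics/w5.png

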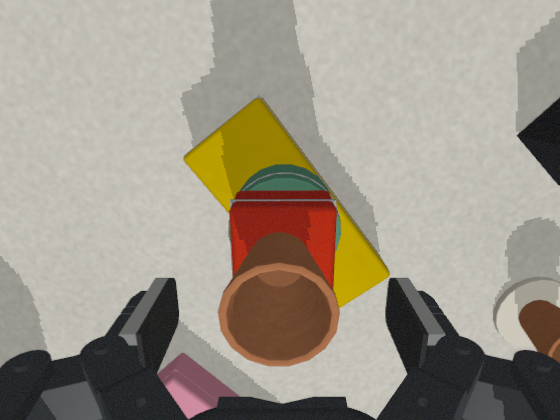

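Call:
play_rows(delta_pos=[[-0.004, 0, 0], [-0.004, 0, 0], [-0.004, 0, 0], [-0.004, 0, 0], [-0.004, 0, 0]], delta_rot=[[0, 0, 0], [0, 0, 0], [0, 0, 0], [0, 0, 0], [0, 0, 0]], jaw=[0.085, 0.06, 0.045, 0.04, 0.04], force=30)

```text
time_s: 4.97
ee_pos: [0.4501, -0.3178, 0.1324]
tool_rot: [0.554, -0.44, 0.554, 0.438]
force: [-0.7, 0.9, 5.8]
opening: 0.502
```

```bash
python3 - <<'E'
from h import *
stat();snap("w6")
E
```

```text
t 4.97 pos [ 450.1 -317.8  132.4] jawyaw 76.83 xdir [ 0.002 -0.002 -1.   ] F [-0.7  0.9  5.8] open 42.9 q [-0.82  0.57  1.71  0.    0.86 -2.16]
```

View pics/w6.png

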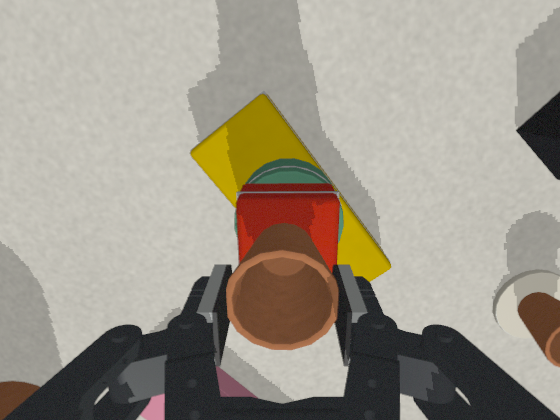

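Call:
play_rows(delta_pos=[[0, 0, 0], [0, 0, 0], [-0.01, 0, 0], [-0.03, 0, 0], [-0.05, 0, 0]], delta_rot=[[0, 0, 0], [0, 0, 0], [0, 0, 0], [0, 0, 0], [0, 0, 0]], jaw=[0.04, 0.04, 0.04, 0.04, 0.04])

```text
time_s: 5.65
ee_pos: [0.4493, -0.3171, 0.1817]
tool_rot: [0.554, -0.439, 0.554, 0.439]
force: [0.8, 1.5, -0.4]
opening: 0.502
```

```bash
python3 - <<'E'
from h import *
stat();snap("w7");show(get_image("side"),"s7",(260,150,480,330),3,1.7);stat()
E
```

```text
t 5.65 pos [ 449.3 -317.1  181.7] jawyaw 76.83 xdir [-0.  0. -1.] F [ 0.8  1.5 -0.4] open 42.9 q [-0.82  0.49  1.67 -0.    0.98 -2.16]
t 5.75 pos [ 450.6 -318.4  183.3] jawyaw 76.84 xdir [ 0.004 -0.004 -1.   ] F [ 1.1 -0.1  0.4] open 42.7 q [-0.82  0.49  1.67 -0.    0.97 -2.16]
```

View pics/w7.png

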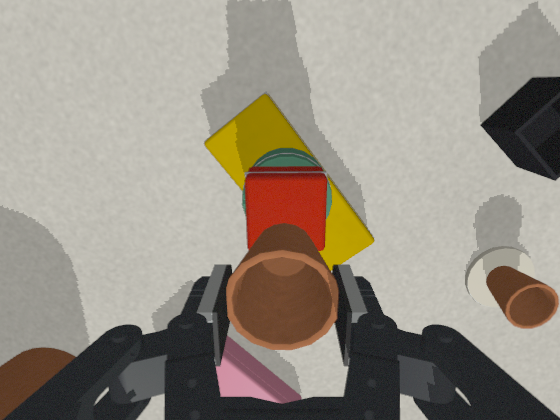

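View pics/s7.png

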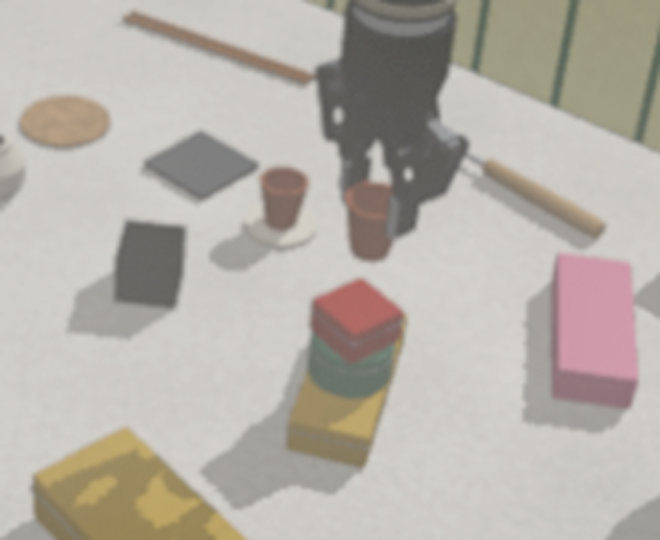

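```bash
cat >> h.py <<'E'
def tool_at(c_name,uv,tx):
    """pixel -> tool coords on plane tool x = tx"""
    m=camera_model("wrist");K=np.array([[m['fx'],0,m['cx']],[0,m['fy'],m['cy']],[0,0,1]]);H=np.array(m['hand_eye'])
    u=cv2.undistortPoints(np.array(uv,float).reshape(-1,1,2),K,np.array(m['dist'])).reshape(-1,2)
    v=np.c_[u,np.ones(len(u))]@F@H[:3,:3].T; c=H[:3,3]; return (c+v*((tx-c[0])/v[:,0])[:,None])*1000
E
python3 - <<'E'
from h import *
r=[[227,299],[340,299],[283.5,250],[283.5,347]]
for tx in(-.016,-.02): 
    t=tool_at("",r,tx); print(t.round(1)); 
    w=t[:,1:]; A=np.c_[2*w,np.ones(4)]; s=np.linalg.lstsq(A,(w**2).sum(1),rcond=None)[0]; print(s[:2],2*np.sqrt(s[2]+s[0]**2+s[1]**2))
# floor centre
print(tool_at("",[[285,263]],.024))
print(move([.5970,-.1300,.20])); stat()
E
```

```text
[[-16.   -0.7 -21.6]
 [-16.   -0.7  23.6]
 [-16.   20.9   1. ]
 [-16.  -24.1   1. ]]
[-1.59297798  0.99782704] 45.1016949884413
[[-20.    1.9 -20.9]
 [-20.    1.9  22.9]
 [-20.   22.8   0.9]
 [-20.  -20.7   1. ]]
[1.01688589 0.97320566] 43.68387518934615
[[24.         -5.43639978  1.96159198]]
(array([-16.9, -99.7, 216.8]), array([ 0.  , -0.17,  0.26]))
t 5.75 pos [ 450.6 -318.4  183.3] jawyaw 76.84 xdir [ 0.004 -0.004 -1.   ] F [ 1.1 -0.1  0.4] open 42.7 q [-0.82  0.49  1.67 -0.    0.97 -2.16]
```

```bash
python3 - <<'E'
from h import *
print(move([.5962,-.1306,.185],77))
E
```

```text
(array([ -1.9, -99. , 216. ]), array([-0.16, -0.17,  0.25]))
```

Call:
play_rows(delta_pos=[[0, -0.015, 0.033], [0, -0.04, 0.087], [0, -0.065, 0.142], [0, -0.087, 0.19], [0, -0.099, 0.216]], delta_rot=[[0, 0, 0], [0, 0, 0], [0, 0, 0], [0, 0, 0], [0, 0, 0]], jaw=[0.04, 0.04, 0.04, 0.04, 0.04])

```text
time_s: 6.38
ee_pos: [0.5959, -0.1268, 0.18]
tool_rot: [0.553, -0.44, 0.554, 0.44]
force: [0.2, 0.0, -0.4]
opening: 0.502
```

Call:
play_rows(delta_pos=[[0.01, 0, 0], [0.03, 0, 0], [0.055, 0, 0], [0.055, 0, 0], [0.055, 0, 0]], delta_rot=[[0, 0, 0], [0, 0, 0], [0, 0, 0], [0, 0, 0], [0, 0, 0]], jaw=[0.04, 0.04, 0.04, 0.04, 0.04])

```text
time_s: 7.0
ee_pos: [0.5948, -0.1303, 0.1259]
tool_rot: [0.554, -0.439, 0.554, 0.439]
force: [0.4, -0.0, 0.1]
opening: 0.502
```

```bash
python3 - <<'E'
from h import *
stat();snap("w8");im=get_image("side");show(im,"s8",(290,140,410,240),6,1.7);show(get_image("scene"),"c8",(150,180,270,280),6,1.7);stat()
E
```

```text
t 7.00 pos [ 594.8 -130.3  125.9] jawyaw 76.78 xdir [-0. -0. -1.] F [ 0.4 -0.   0.1] open 42.9 q [-0.4   0.64  1.57 -0.    0.94 -1.74]
t 7.15 pos [ 595.6 -130.   126.9] jawyaw 76.81 xdir [ 0.002 -0.001 -1.   ] F [ 0.6  0.3 -0. ] open 43.3 q [-0.4   0.64  1.56 -0.    0.94 -1.74]
```

View pics/w8.png

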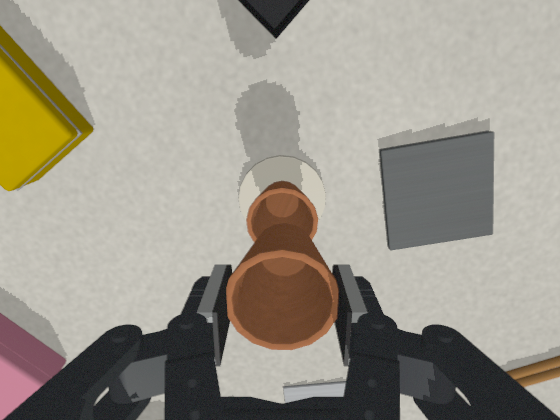

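View pics/s8.png

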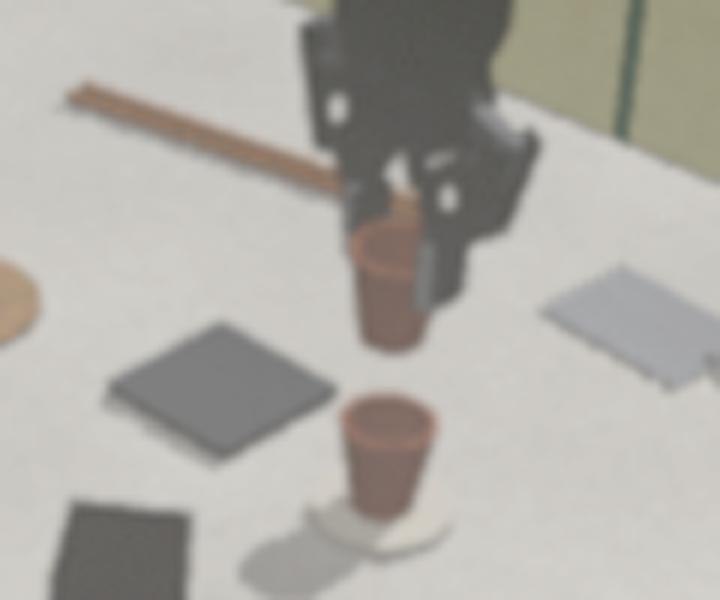

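View pics/c8.png

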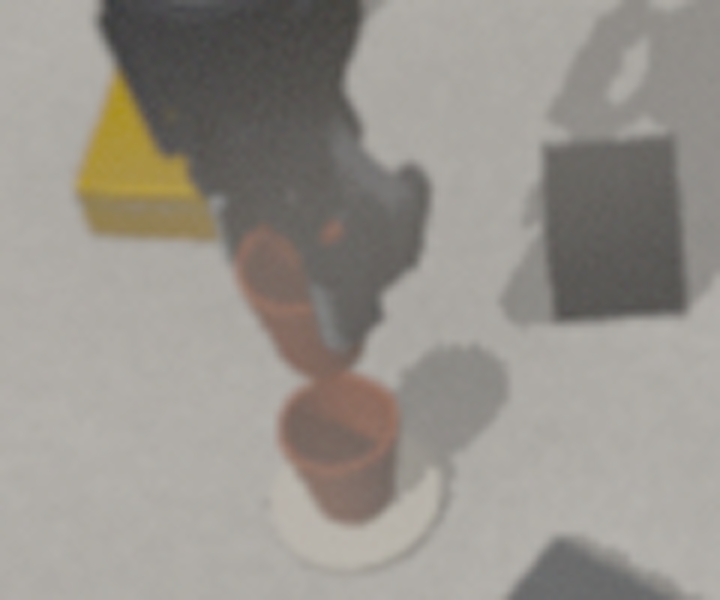

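```bash
python3 - <<'E'
from h import *
c,im=load("w8")
r=[[246,220],[318,220],[282,188],[282,252]]
print(circ(c,r,.054))
r=[[227,300],[340,300],[283.5,250],[283.5,350]]
for z in(.1409,.1449): print("held rim",circ(c,r,z))
S=Cam("scene");D=Cam("side")
# side: held rim centre vs twin rim centre
print("side twin",D.plane([[290+388/6,140+421/6]],.054)*1000,"foot",D.plane([[290+392/6,140+337/6]],.094)*1000)
print("scene twin",S.plane([[150+340/6,180+424/6]],.054)*1000,"foot",S.plane([[150+328/6,180+358/6]],.094)*1000)
E
```

```text
[ 595.77 -130.03   44.05]
held rim [ 597.97 -130.     46.27]
held rim [ 595.4  -129.42   44.83]
side twin [[ 595.66286213 -131.64371839   54.        ]] foot [[ 601.41682091 -125.76531236   94.        ]]
scene twin [[ 597.88621865 -127.89398492   54.        ]] foot [[ 596.98139894 -126.54815594   94.        ]]
```

Call:
play_rows(delta_pos=[[0.015, 0, 0], [0.03, 0, 0], [0.045, 0, 0], [0.053, 0, 0], [0.057, 0, 0]], delta_rot=[[0, 0, 0], [0, 0, 0], [0, 0, 0], [0, 0, 0], [0, 0, 0]], jaw=[0.04, 0.04, 0.04, 0.04, 0.04])

```text
time_s: 7.78
ee_pos: [0.5953, -0.1298, 0.0681]
tool_rot: [0.554, -0.44, 0.554, 0.439]
force: [0.0, -1.2, -0.1]
opening: 0.504
```

```bash
python3 - <<'E'
from h import *
stat();snap("w9");im=get_image("side");show(im,"s9",(290,140,410,240),6,1.7);stat()
E
```

```text
t 7.78 pos [ 595.3 -129.8   68.1] jawyaw 76.85 xdir [ 0. -0. -1.] F [ 0.  -1.2 -0.1] open 43.1 q [-0.4   0.72  1.59 -0.    0.82 -1.74]
t 7.88 pos [ 595.2 -129.7   68.4] jawyaw 76.84 xdir [-0. -0. -1.] F [-0.1 -1.3 -1. ] open 42.8 q [-0.4   0.72  1.59 -0.    0.82 -1.74]
```

View pics/w9.png

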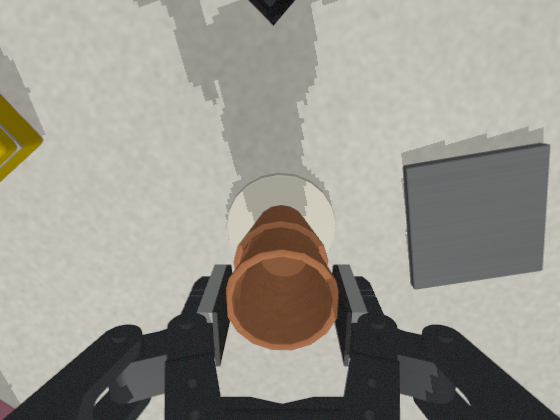

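View pics/s9.png

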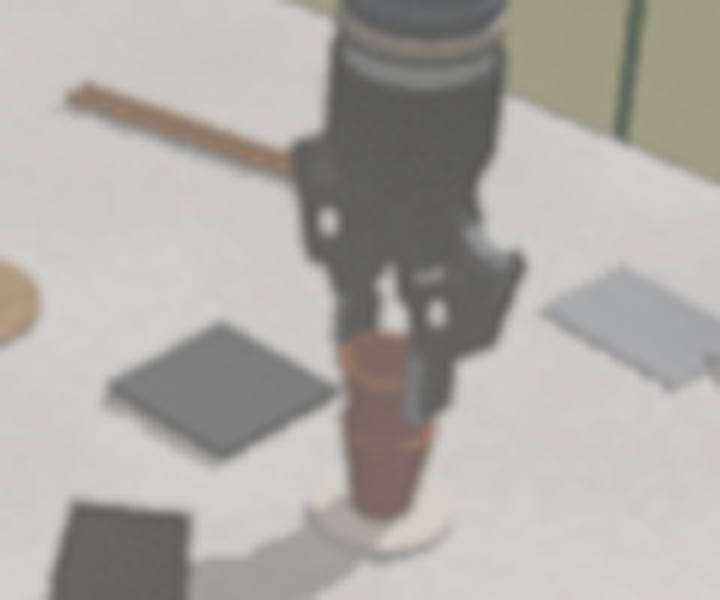

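Call:
play_rows(delta_pos=[[0.002, 0, 0], [0.003, 0, 0], [0.004, 0, 0], [0.005, 0, 0], [0.005, 0, 0]], delta_rot=[[0, 0, 0], [0, 0, 0], [0, 0, 0], [0, 0, 0], [0, 0, 0]], jaw=[0.04, 0.04, 0.04, 0.04, 0.04])

```text
time_s: 8.5
ee_pos: [0.5955, -0.13, 0.0641]
tool_rot: [0.554, -0.44, 0.554, 0.439]
force: [0.3, -4.2, 1.5]
opening: 0.501
```

```bash
python3 - <<'E'
from h import *
stat()
E
```

```text
t 8.50 pos [ 595.5 -130.    64.1] jawyaw 76.84 xdir [ 0.001 -0.001 -1.   ] F [ 0.3 -4.2  1.5] open 42.8 q [-0.4   0.73  1.6  -0.    0.81 -1.74]
```

Call:
play_rows(delta_pos=[[0, 0, -0.0006], [0.001, 0, -0.001], [0.002, 0, -0.001], [0.003, 0, -0.001], [0.003, 0, -0.001]], delta_rot=[[0, 0, 0], [0, 0, 0], [0, 0, 0], [0, 0, 0], [0, 0, 0]], jaw=[0.04, 0.04, 0.04, 0.04, 0.04])

```text
time_s: 9.12
ee_pos: [0.5953, -0.1306, 0.0609]
tool_rot: [0.554, -0.44, 0.554, 0.439]
force: [2.8, -2.2, 1.0]
opening: 0.502
```

```bash
python3 - <<'E'
from h import *
stat();im=get_image("side");show(im,"s10",(290,140,410,240),6,1.7);stat()
E
```

```text
t 9.12 pos [ 595.3 -130.6   60.9] jawyaw 76.84 xdir [ 0.001 -0.    -1.   ] F [ 2.8 -2.2  1. ] open 42.9 q [-0.4   0.73  1.6  -0.    0.81 -1.74]
t 9.18 pos [ 595.3 -130.6   60.9] jawyaw 76.84 xdir [ 0.001 -0.    -1.   ] F [ 3.4 -2.   0.8] open 42.8 q [-0.4   0.73  1.6   0.    0.81 -1.74]
```

View pics/s10.png

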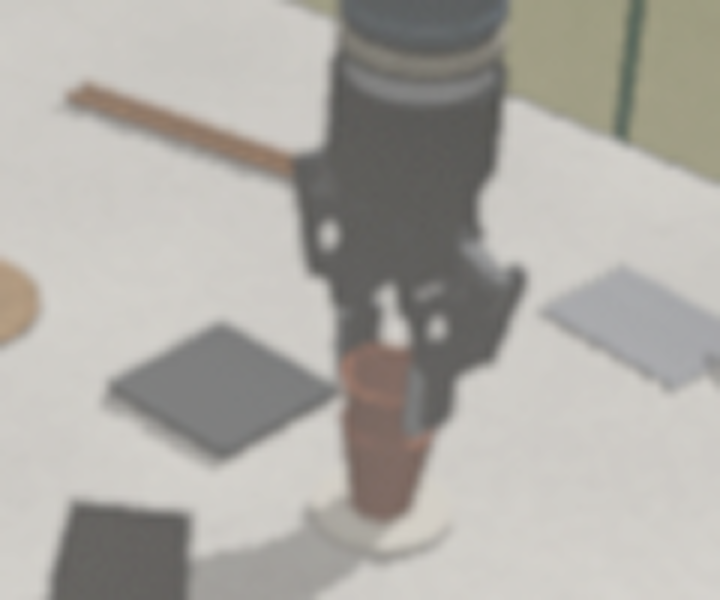

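Call:
play_rows(delta_pos=[[0, -0.001, 0], [0.001, -0.0015, -0.0005], [0.0015, -0.0015, -0.0005], [0.002, -0.0015, -0.0005], [0.002, -0.0015, -0.0005]], delta_rot=[[0, 0, 0], [0, 0, 0], [0, 0, 0], [0, 0, 0], [0, 0, 0]], jaw=[0.04, 0.04, 0.04, 0.04, 0.04])

```text
time_s: 9.8
ee_pos: [0.5959, -0.1311, 0.0587]
tool_rot: [0.554, -0.439, 0.554, 0.44]
force: [1.9, -1.5, 1.6]
opening: 0.501
```

```bash
python3 - <<'E'
from h import *
stat()
E
```

```text
t 9.80 pos [ 595.9 -131.1   58.7] jawyaw 76.84 xdir [-0.001  0.    -1.   ] F [ 1.9 -1.5  1.6] open 42.8 q [-0.4   0.74  1.6   0.    0.81 -1.74]
```

Call:
play_rows(delta_pos=[[0, 0, 0], [0, 0, 0], [0, 0, 0], [0, 0, 0], [0, 0, 0]], delta_rot=[[0, 0, 0], [0, 0, 0], [0, 0, 0], [0, 0, 0], [0, 0, 0]], jaw=[0.046, 0.05, 0.056, 0.065, 0.075])

```text
time_s: 10.42
ee_pos: [0.5961, -0.1312, 0.0588]
tool_rot: [0.554, -0.439, 0.554, 0.439]
force: [0.1, -0.8, 0.7]
opening: 0.875
```

Call:
play_rows(delta_pos=[[-0.005, 0, 0], [-0.02, 0, 0], [-0.05, 0, 0], [-0.1, 0, 0], [-0.14, 0, 0]], delta_rot=[[0, 0, 0], [0, 0, 0], [0, 0, 0], [0, 0, 0], [0, 0, 0]], jaw=[0.085, 0.085, 0.085, 0.085, 0.085])

```text
time_s: 11.05
ee_pos: [0.5967, -0.1314, 0.2019]
tool_rot: [0.554, -0.44, 0.554, 0.439]
force: [0.2, -1.0, -0.1]
opening: 0.993
```

```bash
python3 - <<'E'
from h import *
stat();snap("w11");im=get_image("side");show(im,"s11",(290,140,410,240),6,1.7);stat()
E
```

```text
t 11.05 pos [ 596.7 -131.4  201.9] jawyaw 76.84 xdir [ 0.002 -0.001 -1.   ] F [ 0.2 -1.  -0.1] open 84.8 q [-0.4   0.54  1.5   0.    1.1  -1.74]
t 11.15 pos [ 599.6 -132.5  205.5] jawyaw 76.85 xdir [ 0.012 -0.005 -1.   ] F [0.3 0.4 0.6] open 85.3 q [-0.4   0.54  1.5  -0.    1.09 -1.74]
```

View pics/w11.png

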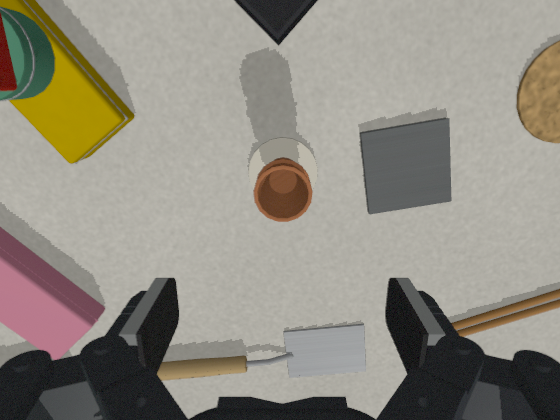

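View pics/s11.png

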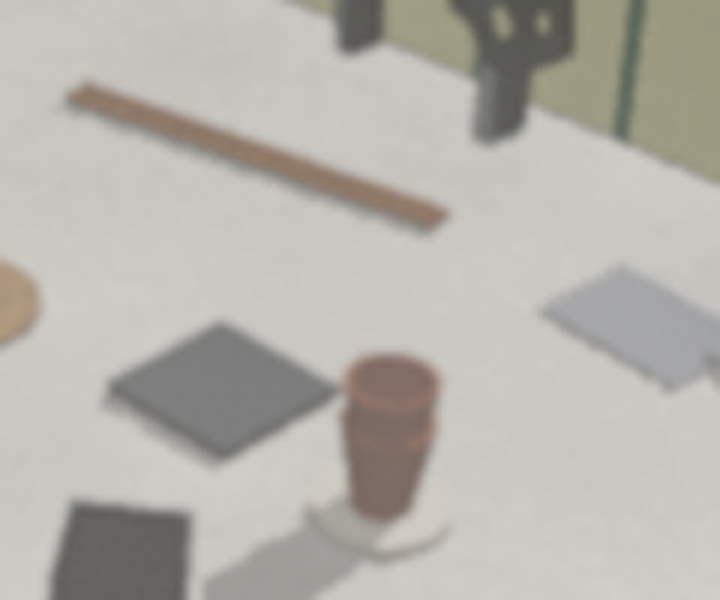

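Nested and upright: the rim sits at (283,192), over the twin's. Next I'll re-measure the slate and plan the square tin.

```bash
python3 - <<'E'
from h import *
c,im=load("w11"); 
print(circ(c,[[253,191],[313,191],[283,166],[283,222]],.079))
g=cv2.cvtColor(im,cv2.COLOR_RGB2GRAY); m=((g<75)&(g>20)).astype(np.uint8)*255
P=big(m,(405,160)); print("slate",rect(c,P,.008))
print(move([.4493,-.3134,.25],77)); stat()
E
```

```text
[ 596.45 -130.09   45.  ]
slate [617.67 -16.35  81.03  80.87  86.65]
(array([ -45.4,  104.6, -210.4]), array([-0.15, -0.12,  0.71]))
t 11.15 pos [ 599.6 -132.5  205.5] jawyaw 76.85 xdir [ 0.012 -0.005 -1.   ] F [0.3 0.4 0.6] open 85.3 q [-0.4   0.54  1.5  -0.    1.09 -1.74]
```

Call:
play_rows(delta_pos=[[-0.005, 0.022, -0.044], [-0.01, 0.046, -0.092], [-0.01, 0.07, -0.14], [-0.01, 0.092, -0.186], [-0.01, 0.104, -0.21]], delta_rot=[[0, 0, 0], [0, 0, 0], [0, 0, 0], [0, 0, 0], [0, 0, 0]], jaw=[0.085, 0.085, 0.085, 0.085, 0.085])

```text
time_s: 11.78
ee_pos: [0.4452, -0.3137, 0.209]
tool_rot: [0.554, -0.439, 0.555, 0.439]
force: [0.7, 0.4, 0.1]
opening: 0.993
```

```bash
python3 - <<'E'
from h import *
stat();get_image("side");get_image("side");stat(); snap("w12"); stat()
E
```

```text
t 11.78 pos [ 445.2 -313.7  209. ] jawyaw 76.71 xdir [-0. -0. -1.] F [0.7 0.4 0.1] open 84.8 q [-0.82  0.45  1.66 -0.    1.03 -2.16]
t 11.88 pos [ 445.3 -314.1  209. ] jawyaw 76.61 xdir [-0.    -0.001 -1.   ] F [0.7 0.  0.3] open 85.0 q [-0.82  0.45  1.66 -0.    1.03 -2.16]
t 11.93 pos [ 446.2 -312.8  208.9] jawyaw 76.67 xdir [-0.  0. -1.] F [-0.7 -1.7 -0.1] open 85.1 q [-0.82  0.45  1.66  0.    1.03 -2.15]
```

View pics/w12.png

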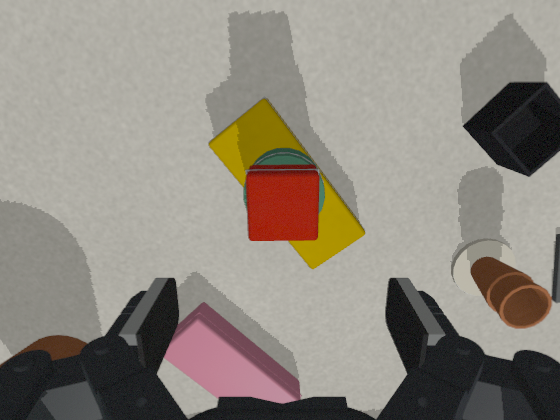

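```bash
python3 - <<'E'
from h import *
c,im=load("w12"); hsv=cv2.cvtColor(im,cv2.COLOR_RGB2HSV)
print([tuple(hsv[y,282]) for y in range(160,176)])
m=(((hsv[:,:,0]<6)|(hsv[:,:,0]>174))&(hsv[:,:,1]>150)&(hsv[:,:,2]>115)).astype(np.uint8)*255
P=big(m,(282,210)); print(cv2.boundingRect(P.astype(int))); print("sq",rect(c,P,.104))
show(im,"w12a",(230,140,340,260),5,1.7)
E
```

```text
[(np.uint8(72), np.uint8(144), np.uint8(53)), (np.uint8(74), np.uint8(147), np.uint8(52)), (np.uint8(74), np.uint8(157), np.uint8(52)), (np.uint8(75), np.uint8(152), np.uint8(52)), (np.uint8(20), np.uint8(113), np.uint8(34)), (np.uint8(1), np.uint8(233), np.uint8(47)), (np.uint8(1), np.uint8(234), np.uint8(49)), (np.uint8(0), np.uint8(244), np.uint8(48)), (np.uint8(2), np.uint8(255), np.uint8(49)), (np.uint8(60), np.uint8(5), np.uint8(54)), (np.uint8(1), np.uint8(148), np.uint8(55)), (np.uint8(1), np.uint8(235), np.uint8(51)), (np.uint8(1), np.uint8(221), np.uint8(52)), (np.uint8(1), np.uint8(239), np.uint8(62)), (np.uint8(0), np.uint8(241), np.uint8(74)), (np.uint8(1), np.uint8(237), np.uint8(86))]
(250, 177, 66, 64)
sq [ 450.07 -314.39   46.34   47.7    76.7 ]
```

View pics/w12a.png

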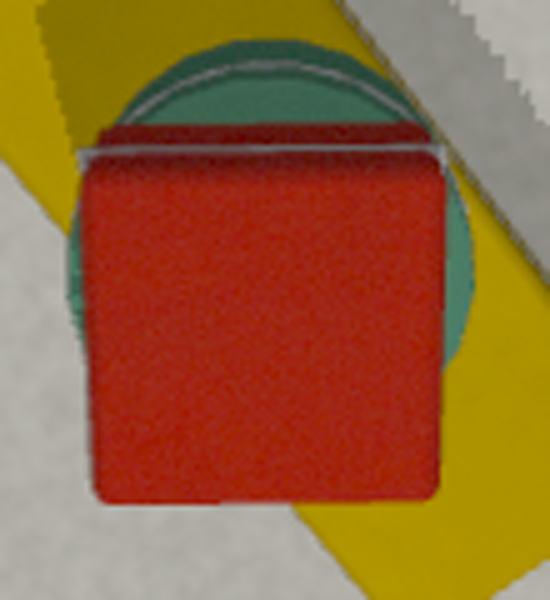

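```bash
python3 - <<'E'
from h import *
c,im=load("w12"); f=lambda k:np.array(k)/5+[230,140]
w=c.plane(f([[84,158],[445,156],[440,503],[94,504]]),.104)*1000; d=np.diff(w,axis=0); print(w.round(1),np.hypot(*d[:,:2].T),np.degrees(np.arctan2(d[:,1],d[:,0])), w.mean(0))
# round tin outline
r=f([[68,270],[473,268],[275,62]]); print(circ(c,r,.072)); 
stat(); print(move([.4495,-.3140,.079],77))
E
```

```text
[[ 417.4 -332.   104. ]
 [ 428.7 -283.4  104. ]
 [ 479.8 -294.5  104. ]
 [ 468.2 -344.2  104. ]] [49.95590516 52.32752354 51.03659614] [  76.96282617  -12.3090007  -103.17621116] [ 448.50559468 -313.53247102  104.        ]
[ 447.48 -312.41   64.58]
t 11.93 pos [ 446.2 -312.8  208.9] jawyaw 76.67 xdir [-0.  0. -1.] F [-0.7 -1.7 -0.1] open 85.1 q [-0.82  0.45  1.66  0.    1.03 -2.15]
(array([129.9,  -3.5,  -0.5]), array([-0.33,  0.02, -0.01]))
```

Call:
play_rows(delta_pos=[[0.02, -0.003, -0.0005], [0.05, -0.003, -0.0005], [0.09, -0.003, -0.0005], [0.12, -0.003, -0.0005], [0.129, -0.003, -0.0005]], delta_rot=[[-0.3, 0, 0], [-0.3, 0, 0], [-0.3, 0, 0], [-0.3, 0, 0], [-0.3, 0, 0]], jaw=[0.085, 0.085, 0.085, 0.085, 0.085])

```text
time_s: 12.55
ee_pos: [0.4497, -0.3112, 0.0781]
tool_rot: [0.553, -0.44, 0.553, 0.443]
force: [0.6, 0.9, 0.4]
opening: 0.992
```

```bash
python3 - <<'E'
from h import *
stat();snap("w13"); stat(); get_image("side"); stat(); print(move([.4487,-.3138,.079],77))
E
```

```text
t 12.55 pos [ 449.7 -311.2   78.1] jawyaw 77.22 xdir [-0.003  0.003 -1.   ] F [0.6 0.9 0.4] open 84.7 q [-0.81  0.65  1.75  0.    0.74 -2.16]
t 12.60 pos [ 449.7 -311.6   78.1] jawyaw 77.21 xdir [-0.002  0.003 -1.   ] F [ 0.1  0.6 -0.3] open 84.9 q [-0.81  0.65  1.75  0.    0.74 -2.16]
t 12.65 pos [ 450.1 -312.2   79.3] jawyaw 77.20 xdir [-0.001  0.001 -1.   ] F [0.4 0.2 0.4] open 85.1 q [-0.81  0.65  1.75  0.    0.74 -2.16]
(array([ 0.3,  1. , -1.9]), array([ 0.2 ,  0.06, -0.07]))
```

View pics/w13.png

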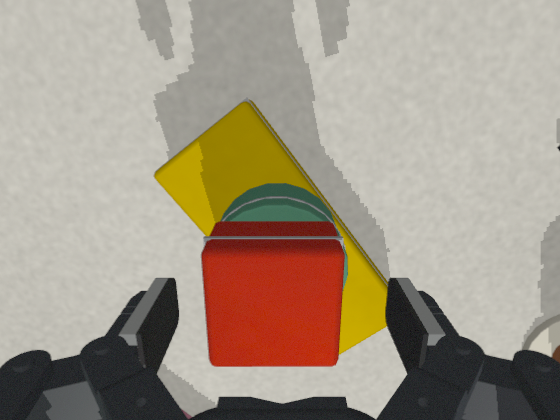

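Call:
play_rows(delta_pos=[[0, 0.001, -0.002], [0, 0.001, -0.002], [0, 0.001, -0.002], [0, 0.001, -0.002], [0, 0.001, -0.002]], delta_rot=[[0, 0, 0], [0, 0, 0], [0, 0, 0], [0, 0, 0], [0, 0, 0]], jaw=[0.085, 0.075, 0.06, 0.052, 0.046], force=30)

```text
time_s: 13.28
ee_pos: [0.4487, -0.315, 0.0804]
tool_rot: [0.553, -0.441, 0.553, 0.441]
force: [-1.2, 1.0, 6.1]
opening: 0.599
```

```bash
python3 - <<'E'
from h import *
stat();snap("w14"); stat()
E
```

```text
t 13.28 pos [ 448.7 -315.    80.4] jawyaw 77.13 xdir [ 0.001 -0.    -1.   ] F [-1.2  1.   6.1] open 51.1 q [-0.82  0.65  1.75  0.    0.74 -2.16]
t 13.32 pos [ 448.7 -315.    80.4] jawyaw 77.13 xdir [ 0.001 -0.    -1.   ] F [-0.4  1.6  6.6] open 51.1 q [-0.82  0.65  1.75  0.    0.74 -2.16]
```

View pics/w14.png

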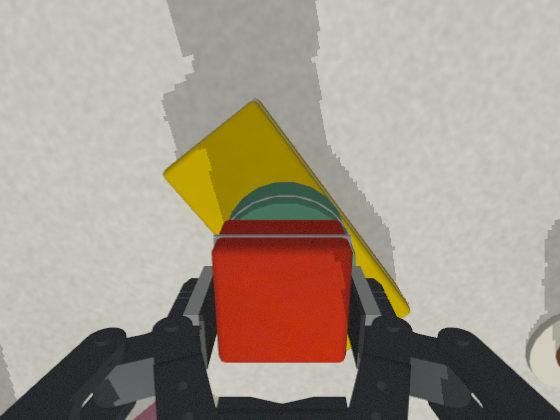

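Call:
play_rows(delta_pos=[[-0.003, 0, 0], [-0.01, 0, 0], [-0.03, 0, 0], [-0.05, 0, 0], [-0.07, 0, 0]], delta_rot=[[0, 0, 0], [0, 0, 0], [0, 0, 0], [0, 0, 0], [0, 0, 0]], jaw=[0.046, 0.046, 0.046, 0.046, 0.046])

```text
time_s: 13.95
ee_pos: [0.4483, -0.3148, 0.1504]
tool_rot: [0.553, -0.441, 0.553, 0.441]
force: [0.3, 0.5, -1.5]
opening: 0.609
```

```bash
python3 - <<'E'
from h import *
stat();snap("w15"); show(get_image("side"),"s15",(260,150,480,330),3,1.7); stat()
c,im=load("w15"); show(im,"w15a",(150,100,410,400),2.5,1.7)
E
```

```text
t 13.95 pos [ 448.3 -314.8  150.4] jawyaw 77.14 xdir [-0.  0. -1.] F [ 0.3  0.5 -1.5] open 52.0 q [-0.82  0.54  1.7  -0.    0.9  -2.16]
t 14.05 pos [ 449.5 -316.   151.8] jawyaw 77.14 xdir [ 0.003 -0.003 -1.   ] F [-0.7 -0.3 -1.1] open 51.7 q [-0.82  0.53  1.7  -0.    0.9  -2.16]
```

View pics/w15a.png

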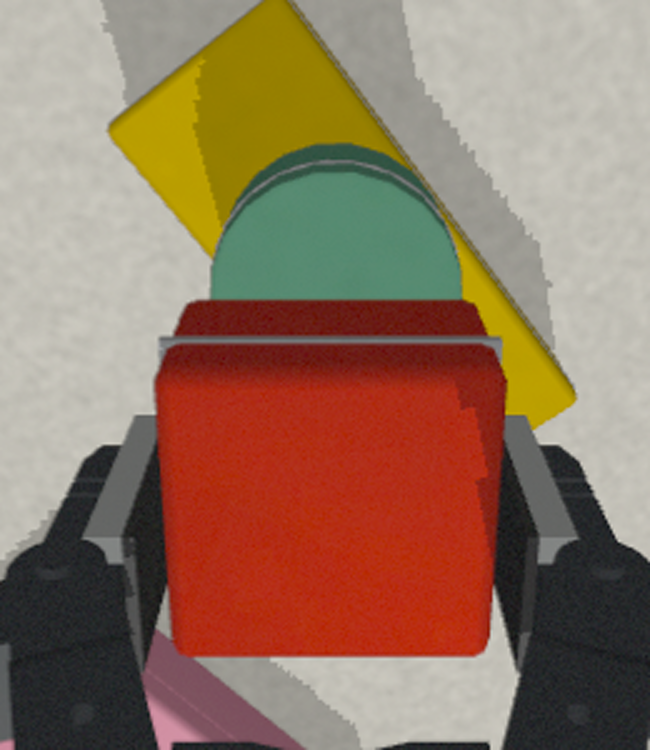

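View pics/s15.png

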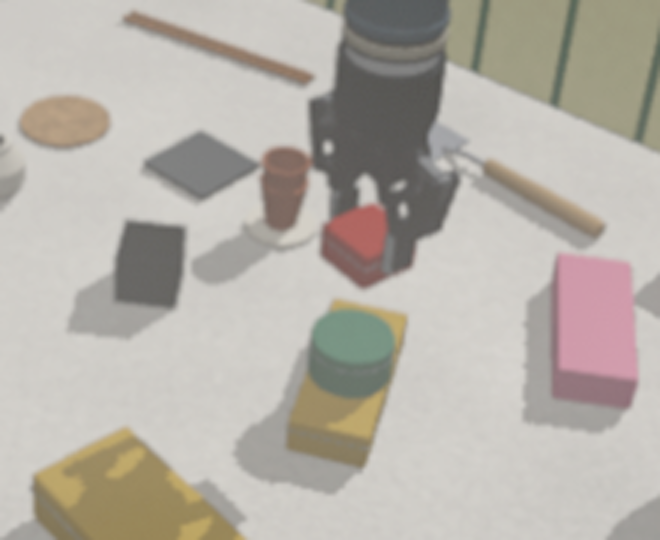

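```bash
python3 - <<'E'
from h import *
f=lambda k:np.array(k)/2.5+[150,100]
for tx in (-.0236,-.021):
    t=tool_at("",f([[155,352],[505,352],[488,656],[176,656]]),tx); print(t.round(1),t.mean(0)); d=np.diff(t,axis=0); print(np.hypot(d[:,1],d[:,2]))
print(move([.6178,-.0158,.150],86.6)); stat()
E
```

```text
[[-23.6  28.1 -24.5]
 [-23.6  28.1  25.3]
 [-23.6 -25.3  25.8]
 [-23.6 -25.3 -24.4]] [-23.6          1.38997793   0.5431925 ]
[49.78045684 53.37452947 50.2329652 ]
[[-21.   26.9 -25.1]
 [-21.   26.9  25.8]
 [-21.  -27.6  26.4]
 [-21.  -27.6 -24.9]] [-21.          -0.34934519   0.55046308]
[50.86225267 54.5344293  51.32459464]
(array([  1.3, -97.2, 330.1]), array([-9.46, -0.17,  0.21]))
t 14.05 pos [ 449.5 -316.   151.8] jawyaw 77.14 xdir [ 0.003 -0.003 -1.   ] F [-0.7 -0.3 -1.1] open 51.7 q [-0.82  0.53  1.7  -0.    0.9  -2.16]
```

Call:
play_rows(delta_pos=[[0, -0.012, 0.042], [0, -0.029, 0.1], [0, -0.046, 0.158], [0, -0.063, 0.216], [0, -0.08, 0.272]], delta_rot=[[-2, 0, 0], [-4, 0, 0], [-6, 0, 0], [-8, 0, 0], [-9.5, 0, 0]], jaw=[0.046, 0.046, 0.046, 0.046, 0.046])

```text
time_s: 14.68
ee_pos: [0.5872, -0.0656, 0.1488]
tool_rot: [0.514, -0.485, 0.514, 0.486]
force: [0.5, -0.9, -1.7]
opening: 0.601
```

```bash
python3 - <<'E'
from h import *
stat();print(move([.6178,-.0158,.10],86.6))
E
```

```text
t 14.68 pos [587.2 -65.6 148.8] jawyaw 86.70 xdir [-0.001  0.    -1.   ] F [ 0.5 -0.9 -1.7] open 51.3 q [-0.3   0.59  1.6  -0.    0.96 -1.81]
(array([ 48.8, -27.7,  51.5]), array([ 0.1 ,  0.01, -0.08]))
```

Call:
play_rows(delta_pos=[[0.01, -0.01, 0.018], [0.025, -0.02, 0.038], [0.04, -0.028, 0.051], [0.049, -0.028, 0.051], [0.049, -0.028, 0.051]], delta_rot=[[0, 0, 0], [0, 0, 0], [0, 0, 0], [0, 0, 0], [0, 0, 0]], jaw=[0.046, 0.046, 0.046, 0.046, 0.046])

```text
time_s: 15.3
ee_pos: [0.6167, -0.0191, 0.0994]
tool_rot: [0.514, -0.484, 0.515, 0.486]
force: [-0.9, -0.8, -0.5]
opening: 0.603
```

```bash
python3 - <<'E'
from h import *
stat();snap("w16");get_image("side");stat(); print(move([.6178,-.0158,.022],86.6))
E
```

```text
t 15.30 pos [616.7 -19.1  99.4] jawyaw 86.57 xdir [-0.003  0.    -1.   ] F [-0.9 -0.8 -0.5] open 51.5 q [-0.21  0.69  1.56 -0.    0.9  -1.72]
t 15.40 pos [617.7 -19.4 100.8] jawyaw 86.56 xdir [-0. -0. -1.] F [-0.5  0.6 -0.1] open 51.5 q [-0.21  0.68  1.56 -0.    0.9  -1.72]
(array([78.8,  0.1,  3.6]), array([-0.04, -0.01, -0.01]))
```

View pics/w16.png

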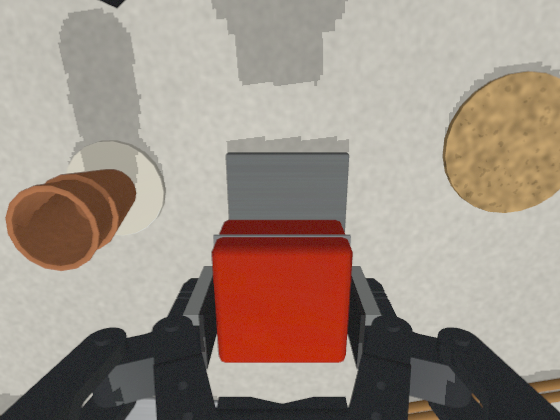

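```bash
python3 - <<'E'
from h import *
c,im=load("w16")
w=c.plane([[227,153.5],[349,153.5],[228,200],[347.5,200]],.008)*1000; print(w.round(1))
d=w[1]-w[0]; print(np.hypot(*d[:2]),np.degrees(np.arctan2(d[1],d[0])))
m=(w[0]+w[1])/2; u=d[:2]/np.hypot(*d[:2]); n=np.array([u[1],-u[0]]); print("centre",m[:2]+40*n)
E
```

```text
[[576.4 -51.9   8. ]
 [581.1  26.5   8. ]
 [607.7 -54.6   8. ]
 [612.5  25.5   8. ]]
78.5848145871811 86.59605263640275
centre [618.66228537 -15.07633419]
```

Call:
play_rows(delta_pos=[[0.01, 0, 0.003], [0.03, 0, 0.0035], [0.05, 0, 0.0035], [0.065, 0, 0.0035], [0.072, 0, 0.0035]], delta_rot=[[0, 0, 0], [0, 0, 0], [0, 0, 0], [0, 0, 0], [0, 0, 0]], jaw=[0.046, 0.046, 0.046, 0.046, 0.046])

```text
time_s: 16.02
ee_pos: [0.6177, -0.0148, 0.0278]
tool_rot: [0.514, -0.485, 0.515, 0.485]
force: [0.7, 1.0, -1.2]
opening: 0.599
```

```bash
python3 - <<'E'
from h import *
stat();snap("w17");get_image("side");stat(); print(move([.6178,-.0158,.017],86.6))
E
```

```text
t 16.02 pos [617.7 -14.8  27.8] jawyaw 86.62 xdir [-0.001  0.    -1.   ] F [ 0.7  1.  -1.2] open 51.2 q [-0.2   0.79  1.58 -0.    0.77 -1.72]
t 16.12 pos [617.8 -14.8  28.1] jawyaw 86.63 xdir [-0.001  0.    -1.   ] F [ 0.   0.1 -1.6] open 51.4 q [-0.2   0.79  1.58  0.    0.77 -1.72]
(array([11.1, -0.1, -1. ]), array([ 0.03,  0.01, -0.07]))
```

View pics/w17.png

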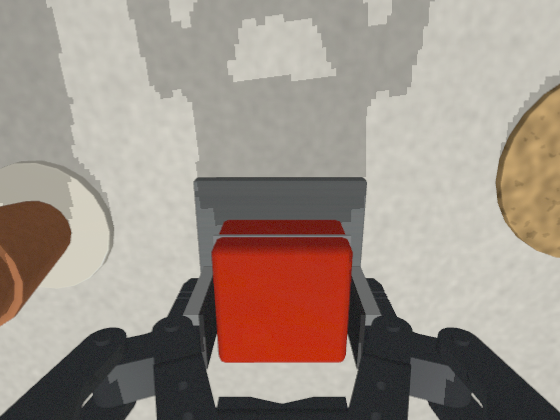

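Call:
play_rows(delta_pos=[[0.003, 0, -0.001], [0.006, 0, -0.001], [0.008, 0, -0.001], [0.0095, 0, -0.001], [0.011, 0, -0.001]], delta_rot=[[0, 0, 0], [0, 0, 0], [0, 0, 0], [0, 0, 0], [0, 0, 0]], jaw=[0.046, 0.046, 0.046, 0.046, 0.046])

```text
time_s: 16.75
ee_pos: [0.6181, -0.0158, 0.0178]
tool_rot: [0.514, -0.485, 0.514, 0.485]
force: [-0.8, -0.2, -1.6]
opening: 0.602
```

```bash
python3 - <<'E'
from h import *
stat();snap("w18");stat(); c,im=load("w18"); show(im,"w18a",(150,150,410,400),2.5,1.7)
E
```

```text
t 16.75 pos [618.1 -15.8  17.8] jawyaw 86.64 xdir [ 0. -0. -1.] F [-0.8 -0.2 -1.6] open 51.4 q [-0.21  0.81  1.58 -0.    0.75 -1.72]
t 16.80 pos [618.  -15.8  17.6] jawyaw 86.64 xdir [-0.  0. -1.] F [-0.2 -0.1 -2. ] open 51.4 q [-0.21  0.81  1.58 -0.    0.75 -1.72]
```

View pics/w18a.png

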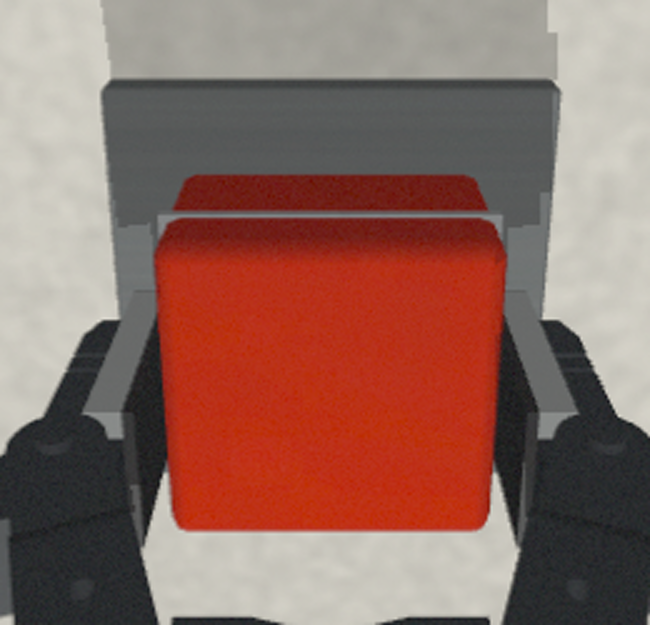

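Call:
play_rows(delta_pos=[[0.0007, 0, 0], [0.0014, 0, 0], [0.002, 0, 0], [0.002, 0, 0], [0.002, 0, 0]], delta_rot=[[0, 0, 0], [0, 0, 0], [0, 0, 0], [0, 0, 0], [0, 0, 0]], jaw=[0.046, 0.046, 0.046, 0.046, 0.046])

```text
time_s: 17.42
ee_pos: [0.6182, -0.0158, 0.0165]
tool_rot: [0.514, -0.485, 0.514, 0.485]
force: [-2.3, -0.1, 5.7]
opening: 0.603
```

```bash
python3 - <<'E'
from h import *
stat();snap("w19")
c,im=load("w19")
w=c.plane([[280,183.6],[280,221]],.008)*1000; print(w, np.linalg.norm(w[1]-w[0]))
print(c.plane([[281,183.6]],.008)*1000, "slate centre", c.plane([[281,183.6]],.008)[0][:2]*1000+40*np.array([np.cos(np.radians(-3.4)),np.sin(np.radians(-3.4))]))
E
```

```text
t 17.43 pos [618.2 -15.8  16.5] jawyaw 86.64 xdir [ 0. -0. -1.] F [-2.3 -0.1  5.7] open 51.5 q [-0.21  0.81  1.59 -0.    0.74 -1.72]
[[577.77695065 -14.1026604    8.        ]
 [594.85614035 -15.12351715   8.        ]] 17.10967180753311
[[577.80184338 -13.67588211   8.        ]] slate centre [617.7314365  -16.04813705]
```

Call:
play_rows(delta_pos=[[0, 0, 0], [0, 0, 0], [0, 0, 0], [0, 0, 0], [0, 0, 0]], delta_rot=[[0, 0, 0], [0, 0, 0], [0, 0, 0], [0, 0, 0], [0, 0, 0]], jaw=[0.054, 0.058, 0.065, 0.075, 0.085])

```text
time_s: 18.1
ee_pos: [0.6181, -0.0158, 0.0157]
tool_rot: [0.514, -0.485, 0.514, 0.485]
force: [0.6, 0.5, 0.0]
opening: 0.995
```

Call:
play_rows(delta_pos=[[-0.01, 0, 0], [-0.03, 0, 0], [-0.07, 0, 0], [-0.12, 0, 0], [-0.14, 0, 0]], delta_rot=[[0, 0, 0], [0, 0, 0], [0, 0, 0], [0, 0, 0], [0, 0, 0]], jaw=[0.085, 0.085, 0.085, 0.085, 0.085])

```text
time_s: 18.73
ee_pos: [0.6202, -0.0161, 0.161]
tool_rot: [0.516, -0.487, 0.513, 0.483]
force: [-0.1, 0.4, -0.5]
opening: 0.991
```

```bash
python3 - <<'E'
from h import *
stat();snap("w20");im=get_image("side");show(im,"s20",(290,170,400,270),6,1.7);stat()
c,im=load("w20"); show(im,"w20a",(180,110,380,310),3.75,1.7)
im=get_image("scene");show(im,"c20",(200,240,300,330),6,1.7)
E
```

```text
t 18.73 pos [620.2 -16.1 161. ] jawyaw 86.64 xdir [ 0.008 -0.002 -1.   ] F [-0.1  0.4 -0.5] open 84.6 q [-0.21  0.6   1.52  0.    1.02 -1.72]
t 18.82 pos [620.4 -16.2 160.6] jawyaw 86.65 xdir [ 0.009 -0.002 -1.   ] F [ 0.1  0.1 -0.1] open 84.6 q [-0.21  0.6   1.52  0.    1.01 -1.72]
```

View pics/w20a.png

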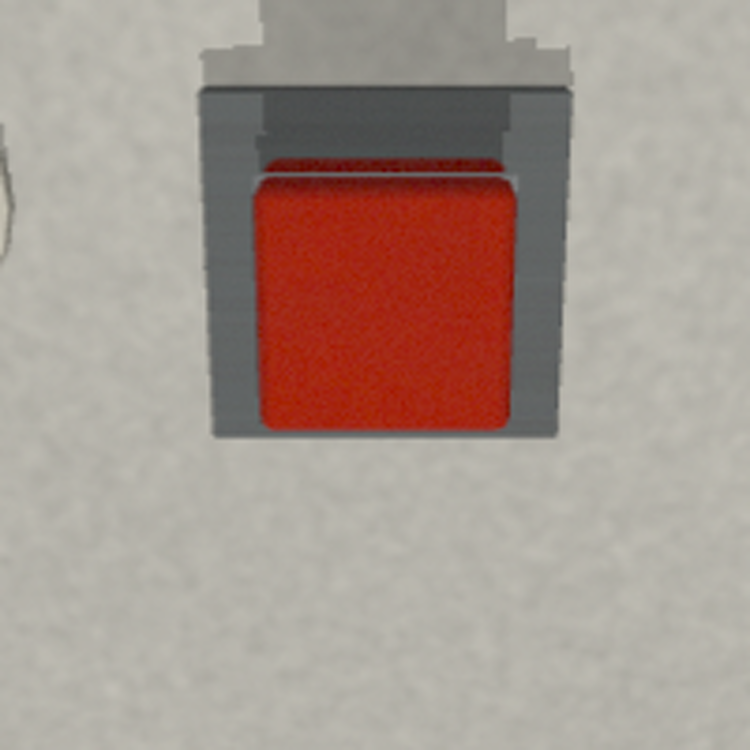

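View pics/s20.png

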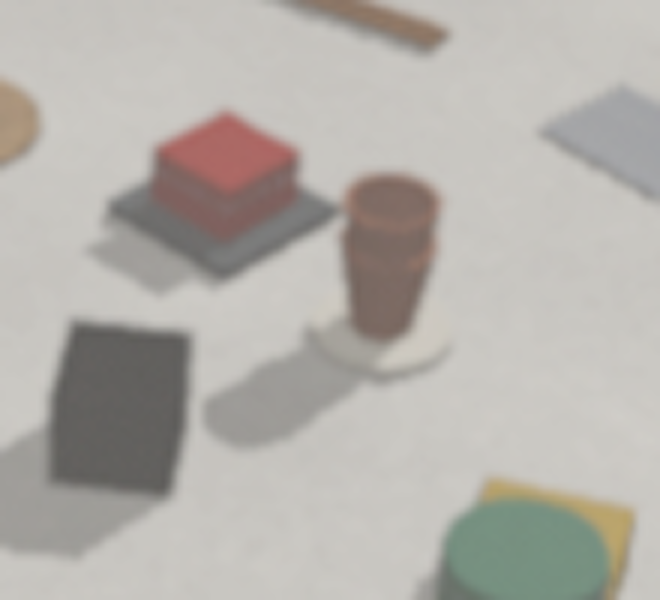

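View pics/c20.png

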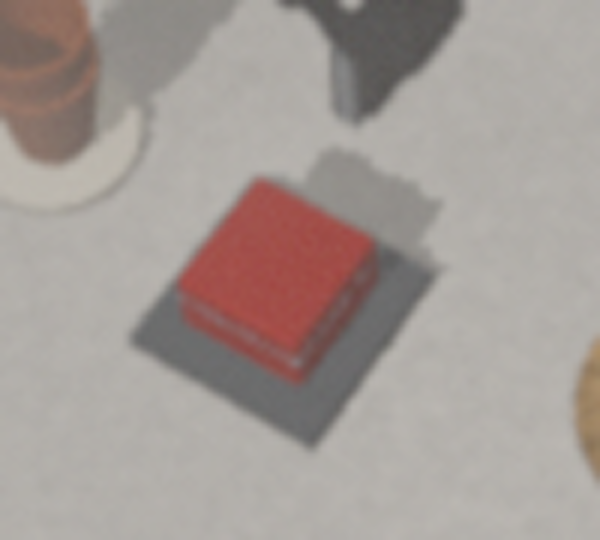

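```bash
python3 - <<'E'
from h import *
c,im=load("w20"); f=lambda k:np.array(k)/3.75+[180,110]
s=c.plane(f([[200,90],[571,90],[557,436],[214,436]]),.008)*1000
t=c.plane(f([[254,178],[516,178],[510,430],[261,430]]),.040)*1000
print(s.mean(0),t.mean(0)); ang=lambda w:[np.degrees(np.arctan2(*(w[j]-w[i])[[1,0]])) for i,j in((0,1),(3,2),(0,3),(1,2))]
ln=lambda w:[np.linalg.norm(w[j]-w[i]) for i,j in((0,1),(3,2),(0,3),(1,2))]
print(ang(s),ang(t),ln(s),ln(t))
S=Cam("scene");D=Cam("side"); fs=lambda k:np.array(k)/6+[200,240]; fd=lambda k:np.array(k)/6+[290,170]
t=S.plane(fs([[260,178],[375,240],[298,350],[180,295]]),.040)*1000; 
b=S.plane(fs([[438,268],[312,450],[130,340]]),.008)*1000
print("scene",t.mean(0),ln(t),"slate",(b[0]+b[2])/2)
t=D.plane(fd([[227,112],[299,155],[227,194],[155,154]]),.040)*1000; b=D.plane(fd([[108,206],[222,279],[343,211]]),.008)*1000
print("side",t.mean(0),ln(t),"slate",(b[0]+b[2])/2)
E
```

```text
[618.73062074 -15.19483955   8.        ] [617.74120144 -15.24571363  40.        ]
[np.float64(86.6769282601765), np.float64(86.69146945061726), np.float64(-3.4616076928573856), np.float64(-3.0860222920459197)] [np.float64(86.68037310128483), np.float64(86.69119522355503), np.float64(-3.493909193334364), np.float64(-2.8425174216430764)] [np.float64(78.98186750561196), np.float64(79.50265317220513), np.float64(79.45840087559854), np.float64(79.43867138097578)] [np.float64(50.788536975020996), np.float64(51.386625840922186), np.float64(52.61364624770001), np.float64(52.6055207035559)]
scene [621.60105969 -12.83662238  40.        ] [np.float64(49.05572342831011), np.float64(46.82837136182578), np.float64(53.57738392604112), np.float64(49.71818491461032)] slate [619.24732477 -13.87004265   8.        ]
side [615.22377773 -20.02664767  40.        ] [np.float64(49.31971626620048), np.float64(46.59273831063071), np.float64(51.58546853850511), np.float64(48.734107126504234)] slate [615.61759371 -20.39690043   8.        ]
```

```bash
python3 - <<'E'
from h import *
stat(); print(move([.4480,-.3125,.20],77))
E
```

```text
t 18.88 pos [619.1 -16.  158.4] jawyaw 86.64 xdir [ 0.005 -0.001 -1.   ] F [-0.6 -0.1 -0.2] open 85.2 q [-0.21  0.6   1.52 -0.    1.01 -1.72]
(array([ -42.1,  153.3, -306.1]), array([ 9.64, -0.02,  0.27]))
```

Call:
play_rows(delta_pos=[[-0.01, 0.025, -0.05], [-0.02, 0.05, -0.1], [-0.03, 0.075, -0.15], [-0.04, 0.1, -0.2], [-0.042, 0.125, -0.25]], delta_rot=[[2, 0, 0], [4, 0, 0], [6, 0, 0], [8, 0, 0], [9.6, 0, 0]], jaw=[0.085, 0.085, 0.085, 0.085, 0.085])

```text
time_s: 19.5
ee_pos: [0.4773, -0.2592, 0.1975]
tool_rot: [0.553, -0.44, 0.553, 0.44]
force: [0.7, 0.3, -0.3]
opening: 0.996
```

```bash
python3 - <<'E'
from h import *
stat(); print(move([.4480,-.3125,.20],77))
E
```

```text
t 19.50 pos [ 477.3 -259.2  197.5] jawyaw 76.99 xdir [-0.001  0.001 -1.   ] F [ 0.7  0.3 -0.3] open 85.1 q [-0.7   0.46  1.67  0.    1.01 -2.05]
(array([ -2.6,  16.6, -58.6]), array([-0.01,  0.03, -0.04]))
```

Call:
play_rows(delta_pos=[[0, 0.008, -0.028], [0, 0.014, -0.05], [0, 0.0165, -0.0585], [0, 0.0165, -0.0585], [0, 0.0165, -0.0585]], delta_rot=[[0, 0, 0], [0, 0, 0], [0, 0, 0], [0, 0, 0], [0, 0, 0]], jaw=[0.085, 0.085, 0.085, 0.085, 0.085])

```text
time_s: 20.12
ee_pos: [0.4496, -0.3103, 0.1975]
tool_rot: [0.553, -0.44, 0.553, 0.441]
force: [-0.3, 1.0, 0.9]
opening: 0.992
```

```bash
python3 - <<'E'
from h import *
stat();get_image("side"); snap("w21"); stat(); c,im=load("w21"); show(im,"w21a",(180,80,380,280),3.75,1.7)
hsv=cv2.cvtColor(im,cv2.COLOR_RGB2HSV)
m=mask(im,65,95,60,58); P=big(m,(282,200)); print(cv2.boundingRect(P.astype(int)),circ(c,P,.072))
m=mask(im,65,95,60,20); P=big(m,(282,200)); print(cv2.boundingRect(P.astype(int)),circ(c,P,.072))
E
```

```text
t 20.12 pos [ 449.6 -310.3  197.5] jawyaw 77.09 xdir [-0.001  0.001 -1.   ] F [-0.3  1.   0.9] open 84.7 q [-0.81  0.47  1.67  0.    1.01 -2.15]
t 20.23 pos [ 449.8 -310.4  197.7] jawyaw 77.12 xdir [-0.  0. -1.] F [-0.  -1.1  0.1] open 85.4 q [-0.81  0.47  1.67  0.    1.01 -2.15]
(236, 154, 84, 81) [ 449.65 -313.36   63.6 ]
(236, 147, 84, 88) [ 447.71 -312.82   65.72]
```

View pics/w21a.png

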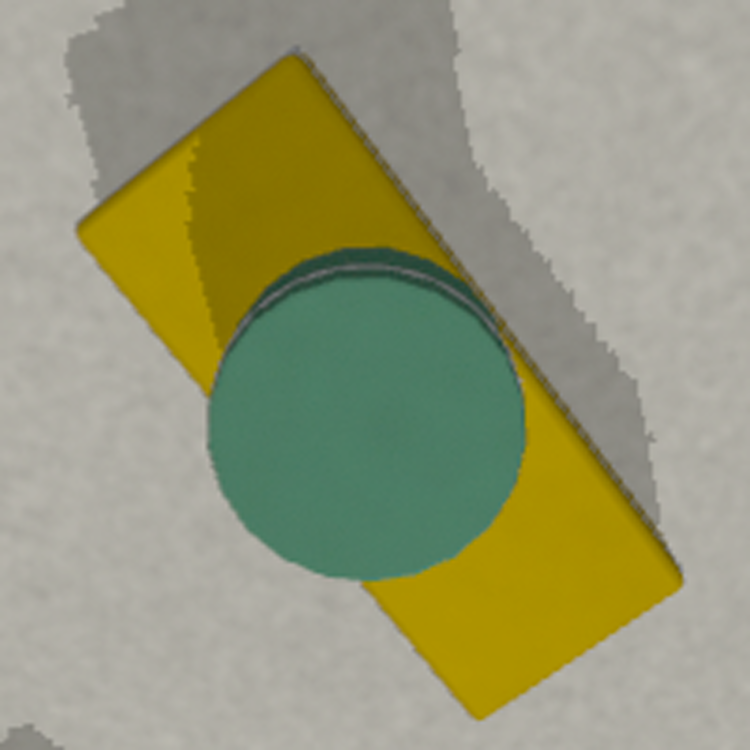

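```bash
python3 - <<'E'
from h import *
c,im=load("w21"); f=lambda k:np.array(k)/3.75+[180,80]
w=c.plane(f([[78,230],[295,52],[683,580],[480,718]]),.034)*1000; d=np.diff(w,axis=0); print(w.round(1),w.mean(0),np.hypot(*d[:,:2].T),np.degrees(np.arctan2(d[:,1],d[:,0])))
print(move([.4490,-.3132,.044],77))
E
```

```text
[[ 400.7 -367.8   34. ]
 [ 374.7 -311.6   34. ]
 [ 514.1 -249.7   34. ]
 [ 539.9 -305.1   34. ]] [ 457.37624122 -308.56279361   34.        ] [ 61.86901699 152.52084557  61.06090144] [114.81707556  23.93931301 -65.04608945]
(array([ 1.537e+02,  1.000e-01, -3.000e+00]), array([ 0.12,  0.02, -0.02]))
```

Call:
play_rows(delta_pos=[[0.02, 0, -0.003], [0.065, 0, -0.003], [0.11, 0, -0.003], [0.14, 0, -0.003], [0.153, 0, -0.003]], delta_rot=[[0, 0, 0], [0, 0, 0], [0, 0, 0], [0, 0, 0], [0, 0, 0]], jaw=[0.085, 0.085, 0.085, 0.085, 0.085])

```text
time_s: 20.85
ee_pos: [0.4485, -0.313, 0.0432]
tool_rot: [0.553, -0.44, 0.553, 0.442]
force: [0.4, 0.2, -0.5]
opening: 0.993
```

```bash
python3 - <<'E'
from h import *
stat();get_image("side"); snap("w22"); stat();print(move([.4490,-.3132,.044],77))
E
```

```text
t 20.85 pos [ 448.5 -313.    43.2] jawyaw 77.09 xdir [-0.002  0.002 -1.   ] F [ 0.4  0.2 -0.5] open 84.8 q [-0.81  0.71  1.76  0.    0.67 -2.16]
t 20.95 pos [ 448.6 -313.5   43.9] jawyaw 77.08 xdir [-0.001  0.002 -1.   ] F [-0.1  0.2  0.6] open 85.1 q [-0.81  0.71  1.76  0.    0.67 -2.16]
(array([-0.1, -0.3,  0.3]), array([ 0.08,  0.07, -0.1 ]))
```

View pics/w22.png

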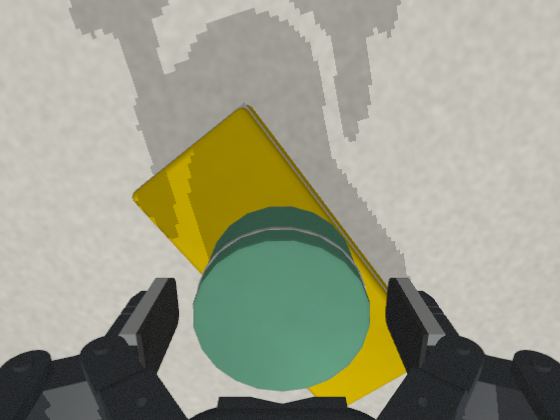

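Call:
play_rows(delta_pos=[[0, 0, 0], [0, 0, 0], [0, 0, 0], [0, 0, 0], [0, 0, 0]], delta_rot=[[0, 0, 0], [0, 0, 0], [0, 0, 0], [0, 0, 0], [0, 0, 0]], jaw=[0.078, 0.07, 0.066, 0.06, 0.06], force=30)

```text
time_s: 21.58
ee_pos: [0.4492, -0.3145, 0.0461]
tool_rot: [0.553, -0.441, 0.553, 0.44]
force: [-0.3, 1.8, 5.7]
opening: 0.765
```

Call:
play_rows(delta_pos=[[0, 0, 0], [-0.003, 0, 0], [-0.015, 0, 0], [-0.04, 0, 0], [-0.07, 0, 0]], delta_rot=[[0, 0, 0], [0, 0, 0], [0, 0, 0], [0, 0, 0], [0, 0, 0]], jaw=[0.06, 0.06, 0.06, 0.06, 0.06])

```text
time_s: 22.2
ee_pos: [0.4483, -0.314, 0.1155]
tool_rot: [0.553, -0.44, 0.553, 0.441]
force: [-0.5, -0.6, -2.2]
opening: 0.761
```

```bash
python3 - <<'E'
from h import *
stat();snap("w23");show(get_image("side"),"s23",(260,150,480,330),3,1.7); stat(); print(move([.5828,.1355,.16],77))
E
```

```text
t 22.20 pos [ 448.3 -314.   115.5] jawyaw 77.03 xdir [-0.001  0.001 -1.   ] F [-0.5 -0.6 -2.2] open 65.0 q [-0.82  0.59  1.73 -0.    0.82 -2.16]
t 22.30 pos [ 450.4 -316.   118. ] jawyaw 77.04 xdir [ 0.005 -0.005 -1.   ] F [ 0.6 -0.2 -1.2] open 65.0 q [-0.81  0.59  1.73 -0.    0.82 -2.16]
(array([-43.7, -28.1, 469.5]), array([ 0.04, -0.23,  0.34]))
```

View pics/w23.png

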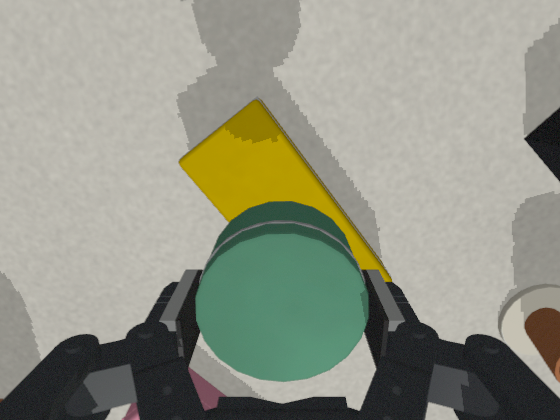

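View pics/s23.png

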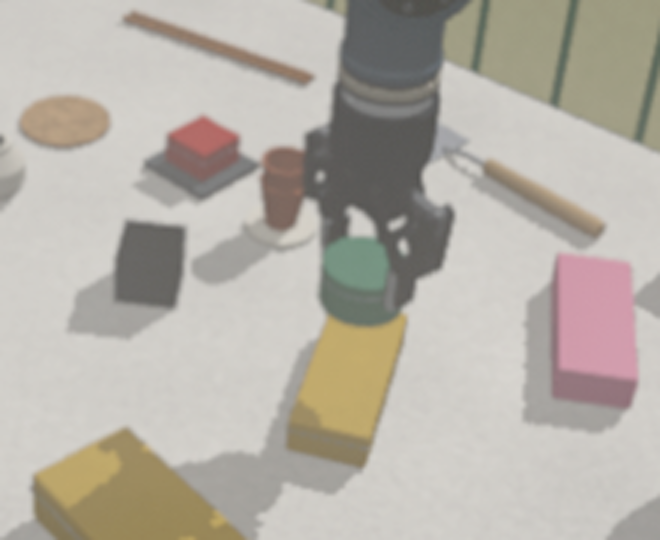

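Call:
play_rows(delta_pos=[[-0.02, -0.002, 0.04], [-0.035, -0.006, 0.095], [-0.043, -0.01, 0.154], [-0.043, -0.013, 0.212], [-0.043, -0.016, 0.27]], delta_rot=[[0, 0, 0], [0, 0, 0], [0, 0, 0], [0, 0, 0], [0, 0, 0]], jaw=[0.06, 0.06, 0.06, 0.06, 0.06])

```text
time_s: 22.92
ee_pos: [0.5249, -0.0529, 0.1573]
tool_rot: [0.553, -0.44, 0.553, 0.44]
force: [1.1, -0.2, -1.8]
opening: 0.762
```

```bash
python3 - <<'E'
from h import *
stat(); print(move([.5828,.1355,.13],77))
c,im=load("w23")
m=mask(im,65,95,60,58); P=big(m,(282,320)); P=P[P[:,1]>250]
for tx in(-.026,-.023):
    t=tool_at("",P,tx)[:,1:]; A=np.c_[2*t,np.ones(len(t))]; s=np.linalg.lstsq(A,(t**2).sum(1),rcond=None)[0]; print(s[:2],2*np.sqrt(s[2]+s[0]**2+s[1]**2))
E
```

```text
t 22.93 pos [524.9 -52.9 157.3] jawyaw 77.02 xdir [-0.001  0.    -1.   ] F [ 1.1 -0.2 -1.8] open 65.1 q [-0.31  0.5   1.75 -0.    0.89 -1.66]
(array([ 27.3, -14.1, 196.6]), array([ 0.02, -0.  , -0.03]))
[-0.26544122  0.01066277] 63.72945896208518
[-2.35579704  0.00548827] 65.36009834983558
```

Call:
play_rows(delta_pos=[[0, -0.004, 0.056], [0.005, -0.008, 0.112], [0.015, -0.012, 0.165], [0.025, -0.014, 0.196], [0.027, -0.014, 0.196]], delta_rot=[[0, 0, 0], [0, 0, 0], [0, 0, 0], [0, 0, 0], [0, 0, 0]], jaw=[0.06, 0.06, 0.06, 0.06, 0.06])

```text
time_s: 23.55
ee_pos: [0.5817, 0.1354, 0.1291]
tool_rot: [0.552, -0.441, 0.553, 0.442]
force: [0.5, -0.3, -2.2]
opening: 0.758
```

```bash
python3 - <<'E'
from h import *
stat();get_image("side"); snap("w24"); stat();print(move([.5828,.1355,.05],77))
E
```

```text
t 23.55 pos [581.7 135.4 129.1] jawyaw 77.26 xdir [-0.002  0.    -1.   ] F [ 0.5 -0.3 -2.2] open 64.8 q [ 0.04  0.62  1.59  0.    0.93 -1.31]
t 23.65 pos [581.5 133.  129.7] jawyaw 77.09 xdir [-0.003 -0.001 -1.   ] F [ 0.3  0.  -1.9] open 65.1 q [ 0.04  0.62  1.59 -0.    0.93 -1.31]
(array([79.6, -1. ,  2.8]), array([ 0.09, -0.07, -0.14]))
```

View pics/w24.png

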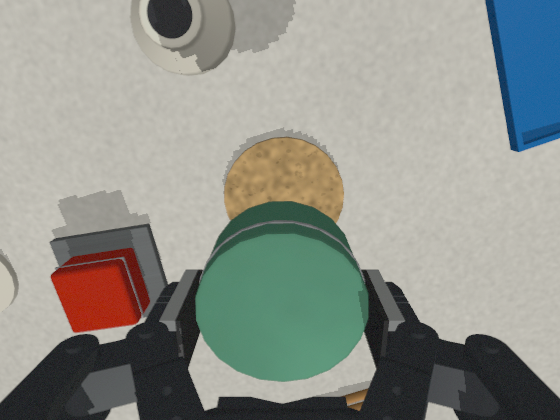

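Call:
play_rows(delta_pos=[[0.01, -0.001, 0.002], [0.03, -0.001, 0.002], [0.055, -0.001, 0.002], [0.072, -0.001, 0.002], [0.08, -0.001, 0.002]], delta_rot=[[0, 0, 0], [0, 0, 0], [0, 0, 0], [0, 0, 0], [0, 0, 0]], jaw=[0.06, 0.06, 0.06, 0.06, 0.06])

```text
time_s: 24.28
ee_pos: [0.5834, 0.1341, 0.0496]
tool_rot: [0.553, -0.44, 0.554, 0.44]
force: [-0.6, 0.9, -1.4]
opening: 0.763
```

```bash
python3 - <<'E'
from h import *
stat();get_image("side"); snap("w25"); stat();print(move([.5828,.1355,.02],77))
c,im=load("w25"); hsv=cv2.cvtColor(im,cv2.COLOR_RGB2HSV)
m=mask(im,8,25,70,30); P=big(m,(282,180)); 
q=c.plane(P,.005)*1000; 
# keep upper-arc edge points: those with v small per column
up={}
for u,v in P: up[u]=min(v,up.get(u,999))
E2=np.array([[u,v] for u,v in up.items()]); E2=E2[np.argsort(E2[:,0])][4:-4]
print(len(E2),circ(c,E2,.005))
w=c.plane(E2,.005)[:,:2]*1000
from scipy.optimize import least_squares
print(least_squares(lambda p:np.hypot(w[:,0]-p[0],w[:,1]-p[1])-46,[582,135]).x)
E
```

```text
t 24.27 pos [583.4 134.1  49.6] jawyaw 76.97 xdir [-0.002 -0.    -1.   ] F [-0.6  0.9 -1.4] open 65.2 q [ 0.04  0.74  1.63 -0.    0.77 -1.3 ]
t 24.38 pos [583.6 134.4  50. ] jawyaw 77.00 xdir [-0.001 -0.    -1.   ] F [-0.4  0.1 -1.8] open 65.0 q [ 0.04  0.74  1.63 -0.    0.77 -1.3 ]
(array([30. ,  1. ,  0.9]), array([ 0.  , -0.02, -0.08]))
157 [582.26 135.36  90.3 ]
[583.21760938 135.13533963]
```

View pics/w25.png

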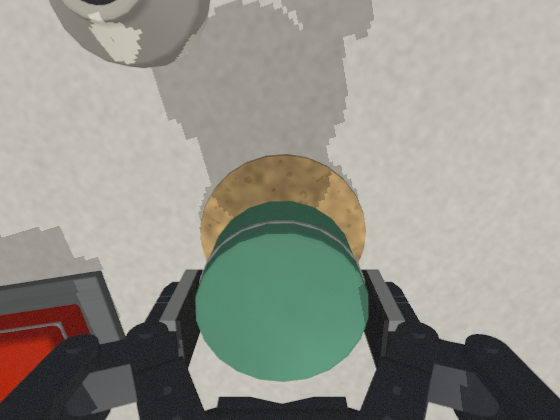

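Call:
play_rows(delta_pos=[[0.01, 0.0012, 0.0006], [0.02, 0.0012, 0.0006], [0.026, 0.0012, 0.0006], [0.029, 0.0012, 0.0006], [0.031, 0.0012, 0.0006]], delta_rot=[[0, 0, 0], [0, 0, 0], [0, 0, 0], [0, 0, 0], [0, 0, 0]], jaw=[0.06, 0.06, 0.06, 0.06, 0.06])

```text
time_s: 25.0
ee_pos: [0.583, 0.1357, 0.0196]
tool_rot: [0.553, -0.44, 0.553, 0.44]
force: [0.1, 0.6, -1.8]
opening: 0.764
```

```bash
python3 - <<'E'
from h import *
stat();get_image("side");stat()
E
```

```text
t 25.00 pos [583.  135.7  19.6] jawyaw 77.04 xdir [ 0. -0. -1.] F [ 0.1  0.6 -1.8] open 65.3 q [ 0.04  0.79  1.64 -0.    0.71 -1.3 ]
t 25.05 pos [582.9 135.7  19.5] jawyaw 77.04 xdir [-0. -0. -1.] F [-0.1 -0.3 -2.4] open 65.4 q [ 0.04  0.79  1.64 -0.    0.71 -1.3 ]
```

Call:
play_rows(delta_pos=[[0.001, 0.0004, -0.0003], [0.002, 0.0004, -0.0003], [0.0025, 0.0004, -0.0003], [0.0025, 0.0004, -0.0003], [0.0025, 0.0004, -0.0003]], delta_rot=[[0, 0, 0], [0, 0, 0], [0, 0, 0], [0, 0, 0], [0, 0, 0]], jaw=[0.06, 0.06, 0.06, 0.06, 0.06])

```text
time_s: 25.68
ee_pos: [0.5825, 0.1355, 0.0173]
tool_rot: [0.553, -0.44, 0.553, 0.44]
force: [0.6, -0.1, -2.0]
opening: 0.758
```

```bash
python3 - <<'E'
from h import *
stat()
E
```

```text
t 25.68 pos [582.5 135.5  17.3] jawyaw 77.04 xdir [ 0. -0. -1.] F [ 0.6 -0.1 -2. ] open 64.8 q [ 0.04  0.8   1.64 -0.    0.71 -1.3 ]
```

Call:
play_rows(delta_pos=[[0.001, 0, 0], [0.0015, 0, 0], [0.002, 0, 0], [0.002, 0, 0], [0.002, 0, 0]], delta_rot=[[0, 0, 0], [0, 0, 0], [0, 0, 0], [0, 0, 0], [0, 0, 0]], jaw=[0.06, 0.06, 0.06, 0.06, 0.06])

```text
time_s: 26.3
ee_pos: [0.5826, 0.1355, 0.0171]
tool_rot: [0.553, -0.441, 0.553, 0.44]
force: [-2.5, -0.8, 9.7]
opening: 0.76
```

```bash
python3 - <<'E'
from h import *
stat()
E
```

```text
t 26.30 pos [582.6 135.5  17.1] jawyaw 77.05 xdir [ 0.001 -0.    -1.   ] F [-2.5 -0.8  9.7] open 64.9 q [ 0.04  0.8   1.64 -0.    0.71 -1.3 ]
```

Call:
play_rows(delta_pos=[[-0.001, 0, 0], [-0.001, 0, 0], [-0.001, 0, 0], [-0.001, 0, 0], [-0.001, 0, 0]], delta_rot=[[0, 0, 0], [0, 0, 0], [0, 0, 0], [0, 0, 0], [0, 0, 0]], jaw=[0.066, 0.068, 0.072, 0.078, 0.085])

```text
time_s: 26.92
ee_pos: [0.5824, 0.1355, 0.0161]
tool_rot: [0.553, -0.44, 0.553, 0.44]
force: [-0.2, 1.1, 0.4]
opening: 0.996
```

Call:
play_rows(delta_pos=[[-0.01, 0, 0], [-0.03, 0, 0], [-0.07, 0, 0], [-0.12, 0, 0], [-0.16, 0, 0]], delta_rot=[[0, 0, 0], [0, 0, 0], [0, 0, 0], [0, 0, 0], [0, 0, 0]], jaw=[0.085, 0.085, 0.085, 0.085, 0.085])

```text
time_s: 27.55
ee_pos: [0.5828, 0.1355, 0.179]
tool_rot: [0.554, -0.441, 0.553, 0.44]
force: [0.0, 0.1, -1.0]
opening: 0.999
```

```bash
python3 - <<'E'
from h import *
stat();snap("w26");stat()
c,im=load("w26"); hsv=cv2.cvtColor(im,cv2.COLOR_RGB2HSV)
m=mask(im,8,25,70,30); m2=mask(im,65,95,60,20)
P=big(m|m2,(282,220)); print("cork",circ(c,P,.005))
m2=mask(im,65,95,60,58); P=big(m2,(282,220)); print(cv2.boundingRect(P.astype(int)),"tin",circ(c,P,.043))
E
```

```text
t 27.55 pos [582.8 135.5 179. ] jawyaw 77.04 xdir [ 0.002  0.    -1.   ] F [ 0.   0.1 -1. ] open 85.4 q [ 0.04  0.55  1.55 -0.    1.03 -1.3 ]
t 27.60 pos [586.  135.9 184.4] jawyaw 77.06 xdir [ 0.012  0.001 -1.   ] F [1.  0.5 3. ] open 85.0 q [ 0.04  0.55  1.55  0.    1.03 -1.3 ]
cork [582.98 135.16  90.72]
(242, 151, 81, 78) tin [582.93 135.82  63.54]
```

View pics/w26.png

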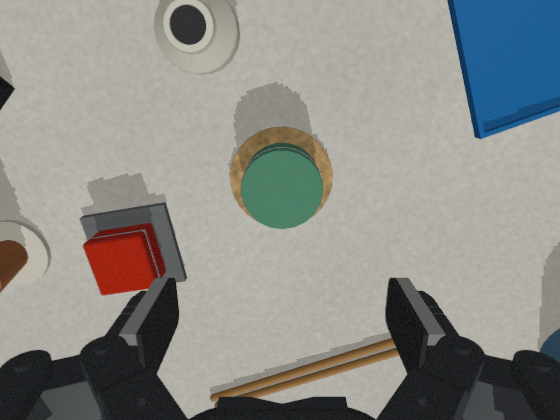

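```bash
python3 - <<'E'
from h import *
stat(); print(move([.50,-.15,.20],77),move([.4575,-.3085,.20],-66))
E
```

```text
t 27.60 pos [586.  135.9 184.4] jawyaw 77.06 xdir [ 0.012  0.001 -1.   ] F [1.  0.5 3. ] open 85.0 q [ 0.04  0.55  1.55  0.    1.03 -1.3 ]
(array([ -16.8,   19.6, -297.8]), array([0.06, 0.18, 0.66])) (array([ -17.4,   25.6, -461.8]), array([-36.94,  -0.04,   0.7 ]))
```

Call:
play_rows(delta_pos=[[-0.016, 0.004, -0.056], [-0.016, 0.008, -0.112], [-0.016, 0.012, -0.17], [-0.016, 0.016, -0.228], [-0.016, 0.02, -0.285]], delta_rot=[[10, 0, 0], [20, 0, 0], [30, 0, 0], [40, 0, 0], [50, 0, 0]], jaw=[0.085, 0.085, 0.085, 0.085, 0.085])

```text
time_s: 28.22
ee_pos: [0.4985, -0.1394, 0.193]
tool_rot: [0.688, -0.164, 0.688, 0.163]
force: [1.0, -0.3, 0.2]
opening: 0.996
```

```bash
python3 - <<'E'
from h import *
stat(); print(move([.4575,-.3085,.20],-66))
E
```

```text
t 28.23 pos [ 498.5 -139.4  193. ] jawyaw 26.72 xdir [ 0.001 -0.001 -1.   ] F [ 1.  -0.3  0.2] open 85.1 q [-0.49  0.44  1.74  0.    0.96 -0.96]
(array([  -7. , -132.6, -112.6]), array([-8.728e+01, -1.000e-02,  9.000e-02]))
```

Call:
play_rows(delta_pos=[[-0.004, -0.04, -0.034], [-0.007, -0.08, -0.068], [-0.007, -0.115, -0.098], [-0.007, -0.133, -0.113], [-0.007, -0.133, -0.113]], delta_rot=[[10, 0, 0], [20, 0, 0], [30, 0, 0], [40, 0, 0], [50, 0, 0]], jaw=[0.085, 0.085, 0.085, 0.085, 0.085])

```text
time_s: 28.85
ee_pos: [0.4584, -0.31, 0.1998]
tool_rot: [0.693, 0.143, 0.692, -0.144]
force: [-0.0, 0.2, -0.4]
opening: 0.997
```

Call:
play_rows(delta_pos=[[0, 0, 0], [0, 0, 0], [0, 0, 0], [0, 0, 0], [0, 0, 0]], delta_rot=[[10, 0, 0], [20, 0, 0], [30, 0, 0], [40, 0, 0], [43, 0, 0]], jaw=[0.085, 0.085, 0.085, 0.085, 0.085])

```text
time_s: 29.48
ee_pos: [0.4588, -0.3075, 0.1998]
tool_rot: [0.593, 0.386, 0.593, -0.386]
force: [-0.5, 0.7, -0.5]
opening: 0.996
```

```bash
python3 - <<'E'
from h import *
stat();get_image("side");get_image("side");st,im=snap("w27"); stat()
c=Cam("wrist",st)
m=mask(im,20,35,150,30); P=big(m,(282,200)); print(rect(c,P,.034)); print(move([.4575,-.3085,.20],-66))
E
```

```text
t 29.48 pos [ 458.8 -307.5  199.8] jawyaw -66.10 xdir [ 0. -0. -1.] F [-0.5  0.7 -0.5] open 85.1 q [-0.79  0.47  1.65 -0.    1.02  0.36]
t 29.62 pos [ 458.8 -307.5  199.7] jawyaw -65.91 xdir [ 0. -0. -1.] F [ 0.  -0.4 -1.1] open 85.7 q [-0.79  0.47  1.65 -0.    1.02  0.36]
[ 458.65 -309.15  154.29   63.09   24.16]
(array([-0.3, -1.6,  0.4]), array([ 0.09,  0.02, -0.01]))
```

View pics/w27.png

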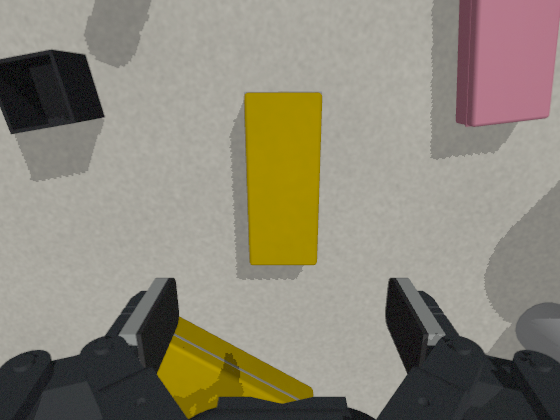

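Call:
play_rows(delta_pos=[[0.02, -0.001, 0.001], [0.075, -0.0015, 0.0015], [0.13, -0.0015, 0.0015], [0.17, -0.0015, 0.0015], [0.188, -0.0015, 0.0015]], delta_rot=[[0, 0, 0], [0, 0, 0], [0, 0, 0], [0, 0, 0], [0, 0, 0]], jaw=[0.085, 0.085, 0.085, 0.085, 0.085])

```text
time_s: 30.25
ee_pos: [0.4572, -0.3087, 0.0093]
tool_rot: [0.592, 0.385, 0.594, -0.384]
force: [-0.1, 0.3, 0.1]
opening: 0.993
```

```bash
python3 - <<'E'
from h import *
stat();get_image("side");get_image("side");snap("w28"); stat(); print(move([.4583,-.3089,.011],-66))
E
```

```text
t 30.25 pos [ 457.2 -308.7    9.3] jawyaw -65.93 xdir [-0.002  0.002 -1.   ] F [-0.1  0.3  0.1] open 84.8 q [-0.8   0.78  1.76 -0.    0.61  0.35]
t 30.40 pos [ 458.3 -309.7   11.3] jawyaw -65.94 xdir [-0.  0. -1.] F [-0.3  0.2 -0.4] open 85.0 q [-0.8   0.77  1.76 -0.    0.61  0.35]
(array([ 0.3,  0.4, -0.7]), array([ 0.06, -0.01,  0.01]))
```

View pics/w28.png

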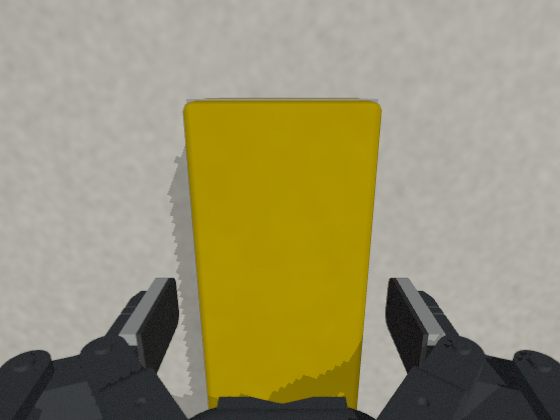

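Well centred between the fingers (edges at 185–380, fingers at 177–388). Now I'll close.

Call:
play_rows(delta_pos=[[0, 0, 0], [0, 0, 0], [0, 0, 0], [0, 0, 0], [0, 0, 0]], delta_rot=[[0, 0, 0], [0, 0, 0], [0, 0, 0], [0, 0, 0], [0, 0, 0]], jaw=[0.078, 0.07, 0.064, 0.058, 0.058], force=60)

```text
time_s: 31.02
ee_pos: [0.4584, -0.3098, 0.0128]
tool_rot: [0.594, 0.385, 0.593, -0.385]
force: [-0.2, 0.7, 6.8]
opening: 0.73
```

Call:
play_rows(delta_pos=[[0, 0, 0], [-0.003, 0, 0], [-0.01, 0, 0], [-0.02, 0, 0], [-0.035, 0, 0]], delta_rot=[[0, 0, 0], [0, 0, 0], [0, 0, 0], [0, 0, 0], [0, 0, 0]], jaw=[0.058, 0.058, 0.058, 0.058, 0.058])

```text
time_s: 31.65
ee_pos: [0.4579, -0.3094, 0.0469]
tool_rot: [0.593, 0.385, 0.593, -0.385]
force: [-0.8, -0.8, -2.6]
opening: 0.736
```

```bash
python3 - <<'E'
from h import *
stat();snap("w29");show(get_image("side"),"s29",(260,150,480,330),3,1.7); stat()
E
```

```text
t 31.65 pos [ 457.9 -309.4   46.9] jawyaw -65.96 xdir [-0.001  0.001 -1.   ] F [-0.8 -0.8 -2.6] open 62.8 q [-0.8   0.71  1.75 -0.    0.68  0.35]
t 31.75 pos [ 459.1 -310.5   48.3] jawyaw -65.96 xdir [ 0.003 -0.003 -1.   ] F [ 0.  -0.2 -1.6] open 62.7 q [-0.8   0.71  1.75  0.    0.68  0.35]
```

View pics/w29.png

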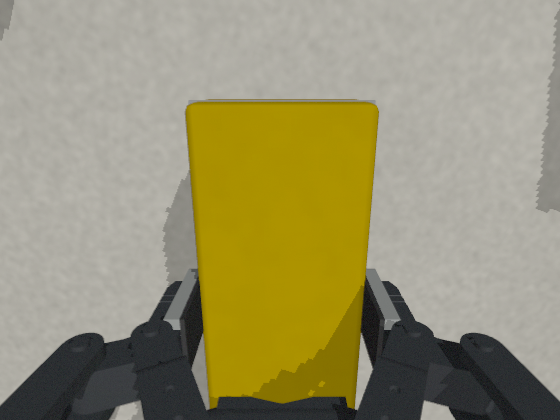

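View pics/s29.png

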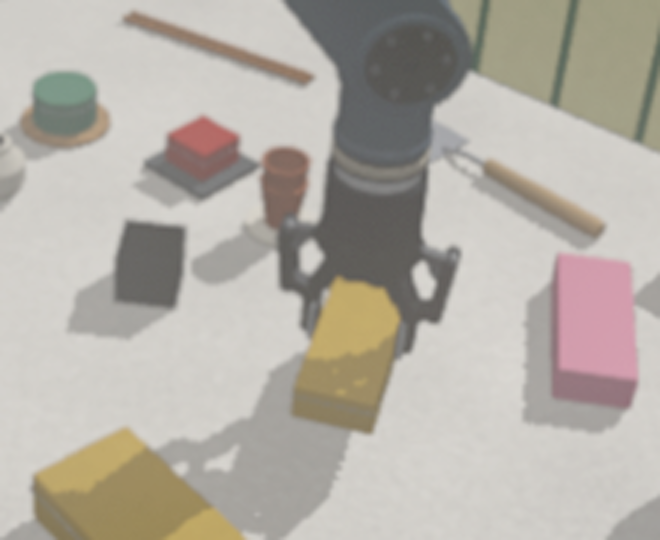

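```bash
python3 - <<'E'
from h import *
print(tool_at("",[[189,102],[377,102],[202,270],[365,270]],-.0212))
print(move([.47,-.15,.16],-66)); print(move([.49,.34,.16],-82.5))
E
```

```text
[[-21.2         77.67109875 -29.19482327]
 [-21.2         77.69735509  31.05419015]
 [-21.2         17.29647258 -29.20220098]
 [-21.2         17.32744989  31.6246951 ]]
(array([-112.1,   75.5, -141.8]), array([ 0.04,  0.21, -0.08]))
(array([-113.4,  293.4, -581.1]), array([16.54,  0.2 , -0.11]))
```

Call:
play_rows(delta_pos=[[-0.03, 0.002, -0.004], [-0.07, 0.012, -0.022], [-0.105, 0.03, -0.058], [-0.113, 0.055, -0.11], [-0.113, 0.08, -0.163]], delta_rot=[[0, 0, 0], [0, 0, 0], [1, 0, 0], [3, 0, 0], [5, 0, 0]], jaw=[0.058, 0.058, 0.058, 0.058, 0.058])

```text
time_s: 32.38
ee_pos: [0.4654, -0.1272, 0.1606]
tool_rot: [0.576, 0.411, 0.574, -0.411]
force: [0.2, 1.3, -1.8]
opening: 0.734
```

```bash
python3 - <<'E'
from h import *
stat(); print(move([.49,.34,.16],-82.5))
E
```

```text
t 32.38 pos [ 465.4 -127.2  160.6] jawyaw -71.11 xdir [ 0.003 -0.001 -1.   ] F [ 0.2  1.3 -1.8] open 62.7 q [-0.5   0.45  1.86  0.    0.83  0.74]
(array([   0. ,  174.6, -434. ]), array([11.39,  0.12, -0.16]))
```

Call:
play_rows(delta_pos=[[0, 0.022, -0.054], [0, 0.044, -0.109], [0, 0.067, -0.165], [0, 0.089, -0.22], [0, 0.111, -0.275]], delta_rot=[[2, 0, 0], [4, 0, 0], [6, 0, 0], [9, 0, 0], [11.4, 0, 0]], jaw=[0.058, 0.058, 0.058, 0.058, 0.058])

```text
time_s: 33.0
ee_pos: [0.4798, 0.17, 0.1595]
tool_rot: [0.532, 0.466, 0.532, -0.466]
force: [1.3, 0.6, -2.9]
opening: 0.732
```

```bash
python3 - <<'E'
from h import *
stat(); print(move([.49,.34,.13],-82.5))
E
```

```text
t 33.00 pos [479.8 170.  159.5] jawyaw -82.44 xdir [ 0.001 -0.    -1.   ] F [ 1.3  0.6 -2.9] open 62.5 q [ 0.12  0.48  1.79 -0.    0.87  1.56]
(array([  29.5,   32.5, -167.2]), array([ 0.06,  0.01, -0.03]))
```

Call:
play_rows(delta_pos=[[0, 0.01, -0.054], [0.005, 0.02, -0.11], [0.015, 0.028, -0.15], [0.025, 0.032, -0.166], [0.03, 0.032, -0.166]], delta_rot=[[0, 0, 0], [0, 0, 0], [0, 0, 0], [0, 0, 0], [0, 0, 0]], jaw=[0.058, 0.058, 0.058, 0.058, 0.058])

```text
time_s: 33.62
ee_pos: [0.489, 0.337, 0.1284]
tool_rot: [0.533, 0.465, 0.533, -0.466]
force: [-0.6, -0.6, -2.3]
opening: 0.73
```

```bash
python3 - <<'E'
from h import *
stat();get_image("side");st,im=snap("w30"); stat(); print(move([.49,.34,.06],-82.5))
S=get_image("scene"); show(S,"c30",(340,220,520,380),4,1.7)
E
```

```text
t 33.62 pos [489.  337.  128.4] jawyaw -82.26 xdir [-0.001 -0.001 -1.   ] F [-0.6 -0.6 -2.3] open 62.4 q [ 0.42  0.62  1.6  -0.    0.92  1.85]
t 33.73 pos [488.8 335.3 128.4] jawyaw -82.40 xdir [-0.003 -0.002 -1.   ] F [-1.1 -0.  -2.6] open 62.8 q [ 0.41  0.62  1.6  -0.    0.92  1.85]
(array([68.3,  2.1, -4.6]), array([0.1 , 0.08, 0.17]))
```

View pics/w30.png

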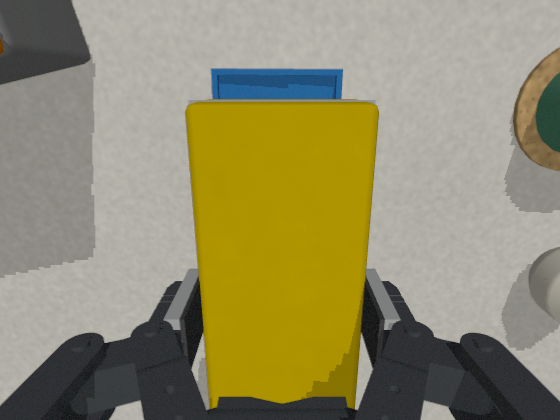

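View pics/c30.png

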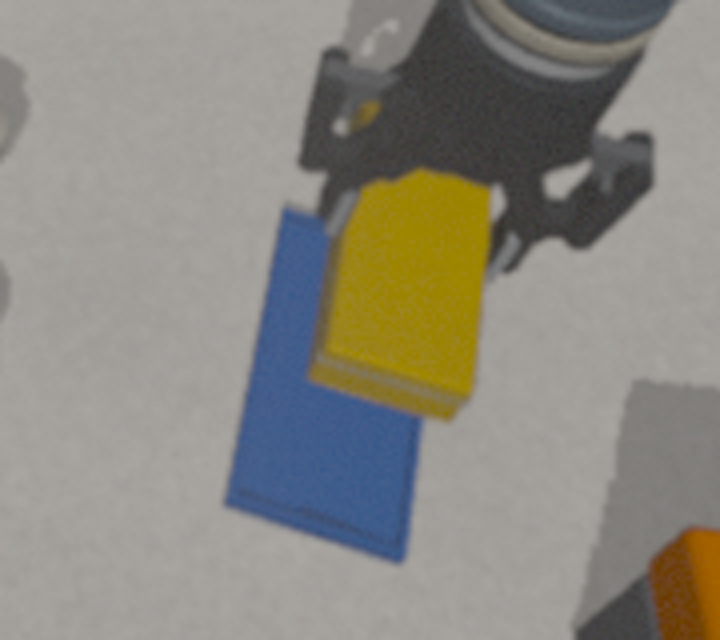

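```bash
python3 - <<'E'
from h import *
c,im=load("w30")
w=c.plane([[211,69.5],[343,69.5]],.010)*1000; d=w[0]-w[1]; a=np.degrees(np.arctan2(d[1],d[0]))-90; ax=np.array([np.cos(np.radians(a)),np.sin(np.radians(a))])
print(w.round(1),np.linalg.norm(d),a,"centre",w.mean(0)[:2]-90*ax)
print("tin top far", tool_at("",[[188,104],[377,104]],-.0212))
E
```

```text
[[573.  394.3  10. ]
 [584.8 307.1  10. ]] 88.0213537330966 7.68634476557331 centre [489.74313985 338.65314338]
tin top far [[-21.2         77.1493684  -29.88645858]
 [-21.2         77.17566793  30.7875471 ]]
```

Call:
play_rows(delta_pos=[[0.01, 0.0015, -0.003], [0.035, 0.0018, -0.0042], [0.06, 0.0018, -0.0042], [0.08, 0.0018, -0.0042], [0.09, 0.0018, -0.0042]], delta_rot=[[0, 0, 0], [0, 0, 0], [0, 0, 0], [0, 0, 0], [0, 0, 0]], jaw=[0.058, 0.058, 0.058, 0.058, 0.058])

```text
time_s: 34.4
ee_pos: [0.4906, 0.3403, 0.038]
tool_rot: [0.532, 0.465, 0.532, -0.467]
force: [-0.0, 0.2, -2.9]
opening: 0.734
```

```bash
python3 - <<'E'
from h import *
stat();get_image("side");st,im=snap("w31"); stat(); print(move([.49,.3398,.022],-82.4))
E
```

```text
t 34.40 pos [490.6 340.3  38. ] jawyaw -82.43 xdir [-0.002 -0.001 -1.   ] F [-0.   0.2 -2.9] open 62.7 q [ 0.42  0.76  1.64 -0.    0.75  1.86]
t 34.50 pos [490.5 340.5  38.3] jawyaw -82.41 xdir [-0.002 -0.001 -1.   ] F [ 0.1  0.2 -2.8] open 62.5 q [ 0.42  0.76  1.64 -0.    0.75  1.86]
(array([16.3, -0.5,  0.6]), array([-0.01,  0.03,  0.11]))
```

View pics/w31.png

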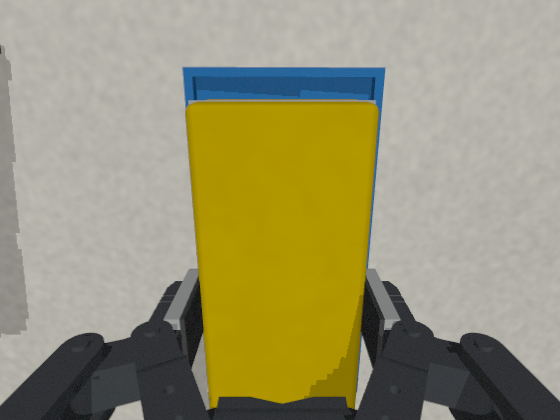

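```bash
python3 - <<'E'
from h import *
c,im=load("w31"); st=pickle.load(open("pics/w31.pkl","rb"))
tz=(st['ee_pos'][2]-.010)
print(tool_at("",[[183,69],[385,68.5]],tz), tool_at("",[[193,77],[375,77]],tz))
E
```

```text
[[ 27.35774201  89.25840554 -42.85012831]
 [ 27.35774201  89.50087339  45.20307999]] [[ 27.35774201  85.96414271 -38.73919247]
 [ 27.35774201  85.99888256  41.12687988]]
```

Call:
play_rows(delta_pos=[[0.005, -0.0005, 0.0005], [0.01, -0.0005, 0.0005], [0.014, -0.0005, 0.0005], [0.017, -0.0005, 0.0005], [0.019, -0.0005, 0.0005]], delta_rot=[[0, 0, 0], [0, 0, 0], [0, 0, 0], [0, 0, 0], [0, 0, 0]], jaw=[0.058, 0.058, 0.058, 0.058, 0.058])

```text
time_s: 35.12
ee_pos: [0.4904, 0.3407, 0.0201]
tool_rot: [0.532, 0.466, 0.532, -0.466]
force: [0.3, 0.5, -2.4]
opening: 0.734
```

```bash
python3 - <<'E'
from h import *
stat();st,im=snap("w32"); stat()
E
```

```text
t 35.12 pos [490.4 340.7  20.1] jawyaw -82.36 xdir [-0. -0. -1.] F [ 0.3  0.5 -2.4] open 62.7 q [0.42 0.79 1.64 0.   0.71 1.86]
t 35.17 pos [490.3 340.6  20. ] jawyaw -82.36 xdir [-0. -0. -1.] F [-0.2 -0.6 -2.2] open 62.5 q [ 0.42  0.79  1.64 -0.    0.71  1.86]
```

View pics/w32.png

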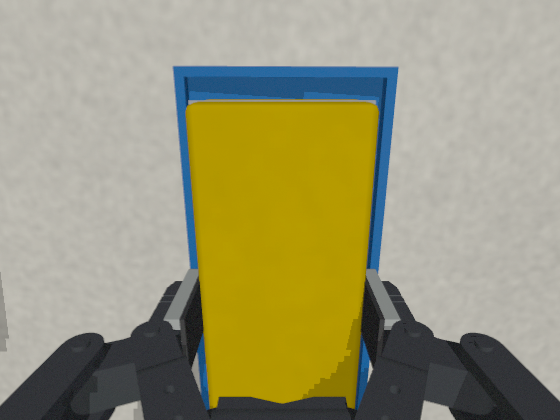

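Call:
play_rows(delta_pos=[[0, 0, 0.0008], [0.001, 0, 0.0011], [0.002, 0, 0.0011], [0.003, 0, 0.0011], [0.0035, 0, 0.0011]], delta_rot=[[0, 0, 0], [0, 0, 0], [0, 0, 0], [0, 0, 0], [0, 0, 0]], jaw=[0.058, 0.058, 0.058, 0.058, 0.058])

```text
time_s: 35.8
ee_pos: [0.4905, 0.3396, 0.0169]
tool_rot: [0.532, 0.466, 0.532, -0.466]
force: [-0.7, -0.6, 0.5]
opening: 0.731
```

```bash
python3 - <<'E'
from h import *
stat();st,im=snap("w33"); stat(); show(im,"w33a",(150,50,420,280),2.9,1.7)
E
```

```text
t 35.80 pos [490.5 339.6  16.9] jawyaw -82.36 xdir [-0. -0. -1.] F [-0.7 -0.6  0.5] open 62.4 q [ 0.42  0.79  1.64 -0.    0.7   1.86]
t 35.85 pos [490.5 339.6  16.9] jawyaw -82.36 xdir [-0. -0. -1.] F [-0.4 -0.3 -1.1] open 62.6 q [ 0.42  0.79  1.64 -0.    0.7   1.86]
```

View pics/w33a.png

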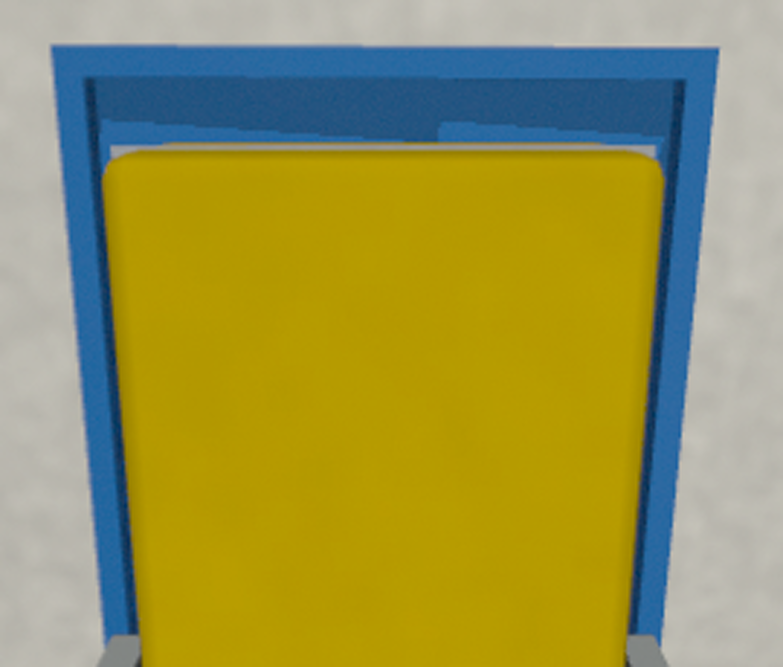

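Call:
play_rows(delta_pos=[[0.0005, 0, 0], [0.001, 0, 0], [0.0015, 0, 0], [0.0015, 0, 0], [0.0015, 0, 0]], delta_rot=[[0, 0, 0], [0, 0, 0], [0, 0, 0], [0, 0, 0], [0, 0, 0]], jaw=[0.058, 0.058, 0.058, 0.058, 0.058])

```text
time_s: 36.48
ee_pos: [0.4906, 0.3396, 0.0168]
tool_rot: [0.532, 0.466, 0.532, -0.465]
force: [-3.8, -1.4, 9.3]
opening: 0.732
```

```bash
python3 - <<'E'
from h import *
stat()
E
```

```text
t 36.48 pos [490.6 339.6  16.8] jawyaw -82.35 xdir [ 0. -0. -1.] F [-3.8 -1.4  9.3] open 62.5 q [ 0.42  0.79  1.64 -0.    0.7   1.86]
```

Contact is made, so I'll release gently and rise.

Call:
play_rows(delta_pos=[[-0.001, 0, 0], [-0.001, 0, 0], [-0.001, 0, 0], [-0.001, 0, 0], [-0.001, 0, 0]], delta_rot=[[0, 0, 0], [0, 0, 0], [0, 0, 0], [0, 0, 0], [0, 0, 0]], jaw=[0.064, 0.066, 0.07, 0.077, 0.085])

```text
time_s: 37.1
ee_pos: [0.4906, 0.3396, 0.0162]
tool_rot: [0.532, 0.466, 0.532, -0.466]
force: [0.2, 0.0, 0.1]
opening: 0.997
```

Call:
play_rows(delta_pos=[[-0.01, 0, 0], [-0.03, 0, 0], [-0.07, 0, 0], [-0.13, 0, 0], [-0.19, 0, 0]], delta_rot=[[0, 0, 0], [0, 0, 0], [0, 0, 0], [0, 0, 0], [0, 0, 0]], jaw=[0.085, 0.085, 0.085, 0.085, 0.085])

```text
time_s: 37.72
ee_pos: [0.4903, 0.3394, 0.2085]
tool_rot: [0.532, 0.466, 0.532, -0.466]
force: [1.3, -0.2, -0.4]
opening: 0.996
```

Call:
play_rows(delta_pos=[[-0.01, 0, 0], [-0.02, 0, 0], [-0.02, 0, 0], [-0.02, 0, 0], [-0.02, 0, 0]], delta_rot=[[0, 0, 0], [0, 0, 0], [0, 0, 0], [0, 0, 0], [0, 0, 0]], jaw=[0.085, 0.085, 0.085, 0.085, 0.085])

```text
time_s: 38.35
ee_pos: [0.49, 0.3393, 0.2248]
tool_rot: [0.532, 0.465, 0.533, -0.467]
force: [-0.4, 0.3, 0.3]
opening: 0.995
```

```bash
python3 - <<'E'
from h import *
stat();st,im=snap("w34"); stat()
c=Cam("wrist",st)
m1=mask(im,100,125,120,20);m2=mask(im,20,35,150,30)
P=big(m1|m2,(282,200)); print("tray",rect(c,P,.010)); P=big(m2,(282,200)); print("tin",rect(c,P,.038))
show(get_image("scene"),"c34",None,1.4,1.7);show(get_image("side"),"s34",None,1.4,1.7)
E
```

```text
t 38.35 pos [490.  339.3 224.8] jawyaw -82.36 xdir [-0.003 -0.001 -1.   ] F [-0.4  0.3  0.3] open 84.9 q [ 0.42  0.5   1.51 -0.    1.14  1.86]
t 38.40 pos [490.1 339.3 225.1] jawyaw -82.36 xdir [-0.002 -0.001 -1.   ] F [-0.4 -0.4 -0.4] open 85.2 q [ 0.42  0.5   1.51 -0.    1.14  1.86]
tray [490.1  339.57 180.26  87.88   7.44]
tin [490.73 339.54 154.09  63.1    7.66]
```

View pics/w34.png

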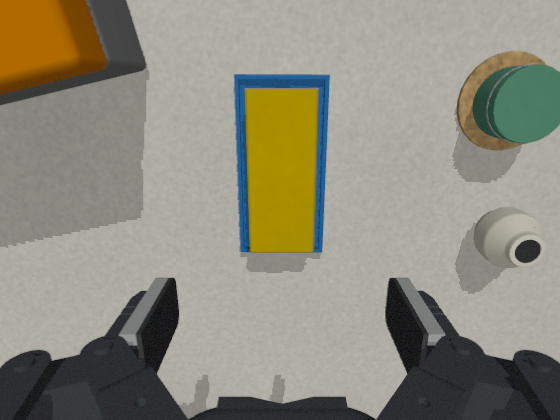

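View pics/c34.png

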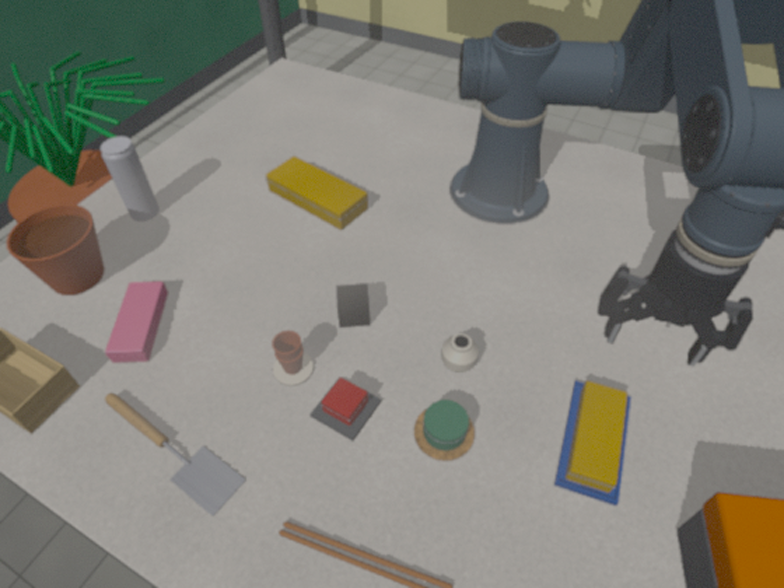

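View pics/s34.png

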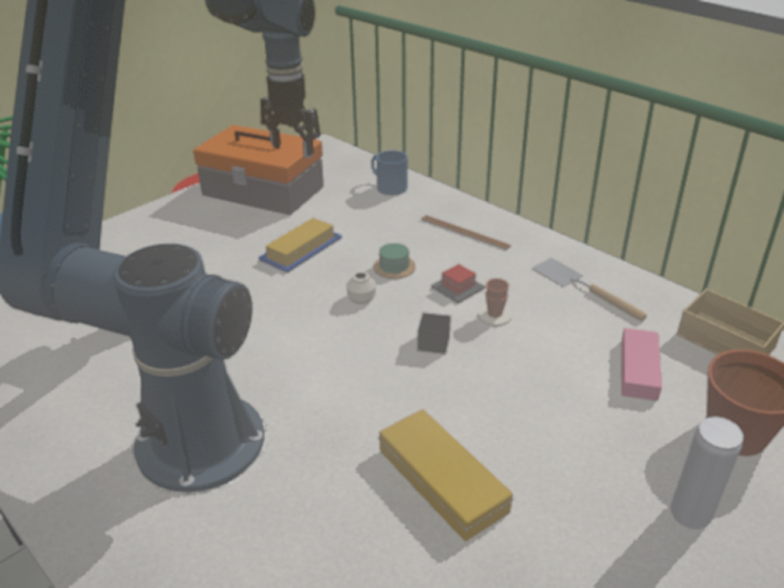

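```bash
python3 -c "
from plant import *
print(finish_job())"
```

```text
the job is handed in; nothing more can be done
None
```

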